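# Press the crow's eyes home

## Task

Lay the shorter of the two eye pairs, beads up, in the recess of the crow head held in the bench press and let go of it. Pull the press lever down through its whole stroke so that its foot presses the eye block flush, hold it down for a moment, then ease it slowly all the way back up to its rest, never letting it fly back. Leave everything else on the bench where it is, including the trumpet that stands close beside the press.

Things in the scene. Friction and masses are not known exactly. Their poses are not given: they have to be found in the camera images.
- press: green bench press, fixed. Origin: under the recess's centre, on the bench (z=0); -x faces the robot. Base plate 300 x 96 x 12 mm (x -105 to +195 mm). On it the black gloss crow head blank, 66 (x) x 92 (y) mm, flat top 56 mm above the bench, with the recess in its top. Two lever cheeks, 100 mm high, at x = 87 to 123 mm, |y| below 27 mm.
- recess (a point): centre of the recess's mouth, level with the head's flat top (56 mm above the bench); axes as the press: z up, y along the recess. Recess 26 mm (x) x 69 mm (y). In it a stiff cork-faced pad, 12 mm below the mouth at the start, gives way only under more than about 10 N and then stays down; lowest 24 mm below the mouth.
- pad (a joint): how far the pad in the recess has been pressed down (m): 0 at the start, 0.012 fully down.
- pivot (a point): the lever's hinge line (along the press's y), 105 mm behind the recess (press +x) and 78 mm above the bench.
- lever (a joint): lever angle (rad): 0 = upright at rest (held by its spring), 1.571 = pulled over to the press's -x side and down to its stop, lying level over the recess. About 4 N at the bar to start it, up to about 15 N at the end. Let go, it flies back.
- bar (a point): centre of the lever's cross bar, 170 mm from the pivot: at rest 248 mm above the bench; fully down 65 mm in front (-x) of the recess, 78 mm high. A steel rod, 14 mm diameter, 92 mm long along press y; 39 mm free on either side of the arm (14 mm wide, 16 deep). Rubber foot on the arm 105 mm from the pivot, 14 mm diameter, reaching 22 mm from the arm's middle line, to -x at rest.
- eyes_short: the shorter eye pair: an oak block 22 (x) x 64 (y) x 24 (z) mm with two blue glass beads half sunk in its top at y = +-22 mm, standing 8.5 mm above it. 50 g. Origin: centre of its underside; starts lying flat on the bench, beads up.
- eyes_short_top (a point): centre of the top face of the short eye pair's oak block, 24 mm above its underside.
- eyes_long: the longer eye pair, not for this head: an oak block 22 (x) x 92 (y) x 24 (z) mm with the same beads at y = +-34 mm. Origin: centre of its underside.
- beak: carved wooden crow beak in black gloss, lying flat, 80 mm (x) x 26 mm (y), 22 mm high. Origin: middle of its underside. Bystander.
- jar: green glass jar with brass lid, 56 mm in diameter, 110 mm high. Origin: centre of its underside. Bystander.
- trumpet: tin trumpet prop standing on its bell (76 mm in diameter) close beside the press on one side or the other, 214 mm high; between 95 and 195 mm height its tubes are 94 mm wide along its own y and 21 mm along x. Origin: centre of the bell on the bench. Bystander, topples easily.
- clamp: steel spring clamp lying flat on the other side of the press, 105 (x) x 45 (y) mm, 18 mm high. Origin: at its hinge, on the bench. Bystander.
Things that resemble listed ones, but are neither listed nor needed, are in the scene too. Leave any green or turquoise look-alike of the eyes_short alone.

How it is judged:
By the outcome, as a careful person would: the job done as asked, in the order asked, and still so for the second after the job is handed in, with the robot touching nothing.
It also fails if it takes over 70 s, if anything falls off the work surface, if the arm or the gripper's body presses on something with over 40 N, if the wrist force passes 120 N, or if a joint passes its speed limit or range.

## Robot

A 6-joint arm with a two-finger parallel gripper is mounted at the origin on the work surface. World frame = base frame: x ahead of the robot, y to its left, z up, the work surface at z = 0. Lengths are in m, angles in degrees, forces in N, time in s.
With the tool pointing down it reaches from about 0.3 to 0.75 m from the base axis. Payload 8.5 kg.
Tool frame: the origin (TCP) lies between the finger pads; the fingertips stand ahead of it and the grasp point (between the pads) lies 8 mm behind it (env.tcp_to_tips is the z of the fingertips in the tool frame, in m); z points along the fingers, x is the direction in which the jaws open and shut, and the axes are right-handed (so a half turn about z gives the same grasp; the last joint's range is limited). The gripper opens to 85 mm and grips with 20 to 120 N. Pads are 22 mm wide; open, the fingers measure 114 mm over their backs; the gripper's body (76 mm by 85 mm) begins 54 mm behind the grasp point. The pads swing forward as they close: fully open they stand 13 mm farther back than shut.
Start: joints at [-79.773, 21.807, 74.336, -0, 83.858, -12.336], TCP at [0.211, -0.508, 0.242] pointing down, gripper open.
Joint ranges: [-178.18, 178.18], [-50.72, 133.34], [12.68, 142.11], [-81.47, 261.47], [9.98, 163.14], [-165.26, 165.26]. Speed limits (degrees/s): [136.94, 136.94, 180, 180, 180, 180].

## Interface

Orientations are given as a 3x3 rotation matrix whose columns are the frame's x, y, z axes.
In Python, from rig import observe, viewer, env gives the robot as it stands.
- The arm moves only by the tool jog_arm, never from a script. Its arguments are lists of equal length, an entry for each row: "dr": the turn, a rotation vector about the tool's x, y, z in rad, a list of three; "slide": the shift along the tool's x, y, z in m, a list of three; "gripper": the opening, from -1 (shut) to 1 (fully open), so that 0 is half open. In form: {"dr": [[rx, ry, rz], ...], "slide": [[dx, dy, dz], ...], "gripper": [gripper, ...]}. A call has exactly 10 rows; each row shifts and turns the commanded pose from where the row before left it, along the tool's axes as they then stand; what a row does not reach is not made up. A row lasts 1/10 s, in which the tool goes at most 50 mm and 8.59 degrees, less where a joint would pass 70% of its speed; a pose out of reach is approached as far as the arm can. A call is refused whole if a number of a shift passes 0.05 or a number of a turn 0.15, either way. A call with a gripper value outside its range is refused whole. The fingers move at their own pace and stop on an object; "force" is the grip in N (left out, the last holds). Time passes only in rows, so rows that do not move let the fingers close, or fill a call up. It gives the time, the measured TCP pose, the force and the opening at its end, in the units of the state.
- observe(): the state, without advancing time (a new reading comes with each control period).
- viewer.get_image(name): name is "side" or "top" or "wrist"; returns a dict with "pixels" (480x640x3 uint8, blue, green, red), "camera_matrix" (3x3 intrinsics, pixels), "R" (3x3) and "t" (3): a world point X has camera coordinates R X + t. Camera axes: x right, y down, z forward; pixel columns grow to the right and rows downward; lengths in m; the calibration is good to about 2 mm. A picture is of the moment at which its call begins. There is no depth.
- env.close_job(): hands the job in, once; it reports no verdict.
The state is a dict: "time_s": time; "q": joint angles; "qvel": joint speeds; "joint_efforts": joint torques, N m; "position": TCP position; "tool_rot": TCP orientation; "ft_force": force on the tool from outside, world axes, zero at the start; "wrist_torque": the same for the moment, N m; "grip_width": finger opening in m.
Only numpy, scipy, OpenCV 4.12 (cv2) and the standard library are available. Lean on these libraries where they do the work, as an engineer would, in place of code of your own. Each camera call takes 0.05 s, during which the arm holds its last target.

## Working session

There is one attempt and no reset: what is moved stays moved. The work goes in short steps, Python scripts to look and compute and a tool call to move; the robot and the scene stay as the last step left them, time stands still between calls to the robot, and variables do not carry over. Pictures are saved under pics/ and viewed, and the job is handed in when it is done.

Besides the shell and the picture viewer there is one more tool, called after "Emit:" as name(argument=value, ...) on one line, values as JSON. jog_arm: Moves the arm, as the interface text tells. Its arguments: {"type":"object","properties":{"dr":{"type":"array","items":{"type":"array","items":{"type":"number"}}},"slide":{"type":"array","items":{"type":"array","items":{"type":"number"}}},"gripper":{"type":"array","items":{"type":"number"}},"force":{"type":"number"}},"required":["dr","slide","gripper"]}

```bash
ls; mkdir -p pics
cat > h.py <<'E'
import numpy as np, cv2
from rig import observe, viewer, env
def snap(name,fn):
    d=viewer.get_image(name); cv2.imwrite('pics/'+fn,d['pixels']); 
    np.savez('pics/'+fn[:-4]+'.npz',**{k:np.array(v) for k,v in d.items()}); return d
def load(fn): return dict(np.load('pics/'+fn+'.npz'))
def plane(d,uv,z):
    K,R,t=d['camera_matrix'],d['R'],d['t']
    uv=np.atleast_2d(np.array(uv,float)); r=np.c_[uv,np.ones(len(uv))]@np.linalg.inv(K).T@R
    c=-R.T@t; s=(z-c[2])/r[:,2]; return c+s[:,None]*r
def proj(d,X):
    K,R,t=d['camera_matrix'],d['R'],d['t']; p=(np.atleast_2d(X)@R.T+t)@K.T; return p[:,:2]/p[:,2:]
E
python3 - <<'E'
from h import *
s=observe(); print(s); print(env.tcp_to_tips)
for n in('side','top','wrist'):
    d=snap(n,n+'0.png'); print(n,-d['R'].T@d['t'])
E
```

```text
pics
{'time_s': 0.0, 'q': array([-7.97714830e+01,  2.18416415e+01,  7.43867882e+01, -1.07510225e-03,
        8.38570015e+01, -1.23357473e+01]), 'qvel': array([-0.00551237,  0.03902382, -0.0114893 ,  0.00039767, -0.01778492,
       -0.08226216]), 'joint_efforts': array([ 1.52546785e-03, -4.48454726e+01, -2.31279087e+01, -1.09118785e-04,
        4.68273924e-03, -1.19039157e-05]), 'position': array([ 0.2109876 , -0.50761236,  0.24169368]), 'tool_rot': array([[ 3.83721096e-01, -9.23448992e-01, -2.83133415e-04],
       [-9.23447880e-01, -3.83721083e-01,  1.46404605e-03],
       [-1.46061611e-03, -3.00326403e-04, -9.99998888e-01]]), 'ft_force': array([ 0.00349199, -0.36364067,  0.35415242]), 'wrist_torque': array([-0.01903185,  0.02696879, -0.02810308]), 'grip_width': 0.08558947422928594}
0.011
side [ 0.4391622  -1.02160039  0.78733239]
top [ 0.31936556 -0.05110077  1.16745709]
wrist [ 0.27500032 -0.48159603  0.372815  ]
```

View pics/top0.png

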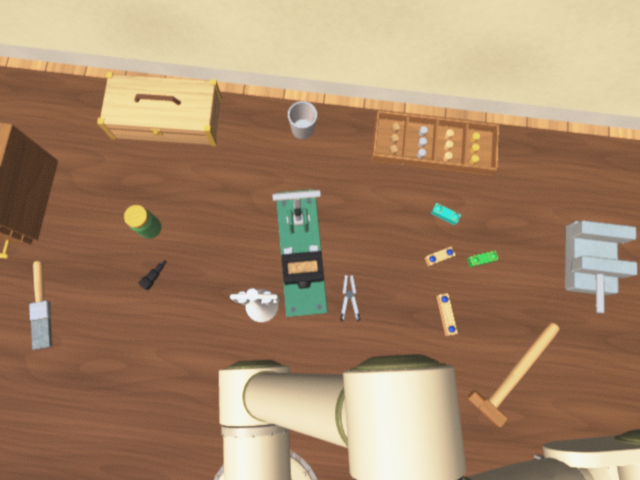

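View pics/side0.png

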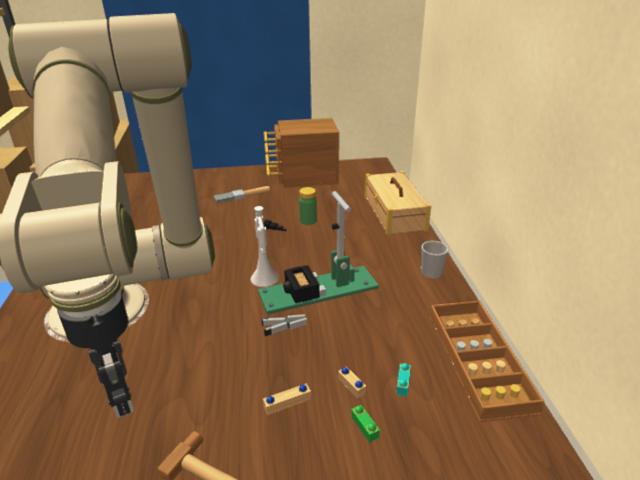

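View pics/wrist0.png

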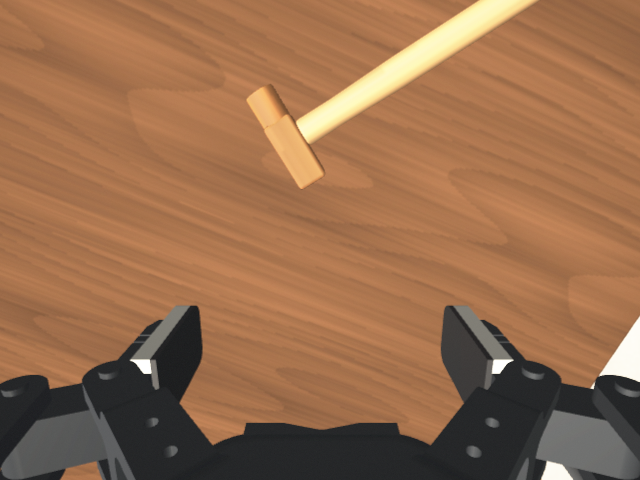

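The top view shows four block-like candidates: an oak block with blue beads at (440,256), a longer oak one with blue beads at (447,314), a green one at (483,258) and a turquoise one at (446,213). The oak, blue-beaded, shorter block at (440,256) fits eyes_short. I'll confirm that with measurements and an enlarged crop.

Run:
```python
from h import *
d=load('top0'); im=d['pixels']
a=cv2.resize(im[200:345,400:510],None,fx=3.5,fy=3.5,interpolation=cv2.INTER_CUBIC)
b=cv2.resize(im[180:330,220:370],None,fx=3.4,fy=3.4,interpolation=cv2.INTER_CUBIC)
h=max(a.shape[0],b.shape[0]); pad=lambda x:cv2.copyMakeBorder(x,0,h-x.shape[0],0,0,cv2.BORDER_CONSTANT)
o=np.hstack([pad(a),pad(b)]); o=cv2.resize(o,None,fx=min(1,800/o.shape[1]),fy=min(1,800/o.shape[1])); cv2.imwrite('pics/crop0.png',o);print(o.shape)
hsv=cv2.cvtColor(im,cv2.COLOR_BGR2HSV)
m=cv2.inRange(hsv,(105,120,40),(130,255,255)); n,l,st,c=cv2.connectedComponentsWithStats(m)
for i in range(1,n):
    if st[i,4]>4: print('blue',c[i],st[i,4],plane(d,c[i],0.027)[0])
s=load('side0'); hs=cv2.cvtColor(s['pixels'],cv2.COLOR_BGR2HSV)
m=cv2.inRange(hs,(105,120,40),(130,255,255));m[:340]=0; n,l,st,c=cv2.connectedComponentsWithStats(m)
for i in range(1,n):
    if st[i,4]>4: print('blue side',c[i],st[i,4],plane(s,c[i],0.027)[0])
m=cv2.inRange(hsv,(65,80,30),(90,255,200)); m[:,:270]=0;m[:,335:]=0;m[:180]=0;m[330:]=0
m=cv2.morphologyEx(m,cv2.MORPH_OPEN,np.ones((3,3)))
pts=cv2.findNonZero(m); r=cv2.minAreaRect(pts); bx=cv2.boxPoints(r); print('base',bx,plane(d,bx,0.012)[:,:2])
```

```text
(456, 800, 3)
blue [449.11111111 251.72222222] 18 [ 0.59165894 -0.35035955  0.027     ]
blue [432.22222222 258.5       ] 18 [ 0.57068005 -0.31233363  0.027     ]
blue [444.09090909 298.90909091] 22 [ 0.48048892 -0.34554654  0.027     ]
blue [451.38095238 328.76190476] 21 [ 0.41557123 -0.36599679  0.027     ]
blue side [344.53571429 370.35714286] 28 [ 0.57105732 -0.31364089  0.027     ]
blue side [358.5 384. ] 26 [ 0.59231605 -0.35277356  0.027     ]
blue side [302.29032258 387.70967742] 31 [ 0.48107857 -0.34703609  0.027     ]
blue side [269.57575758 399.33333333] 33 [ 0.41595474 -0.36693267  0.027     ]
base [[275.67212 201.39345]
 [315.9754  197.7295 ]
 [326.36066 311.96722]
 [286.05737 315.63116]] [[ 0.66667404  0.06908125]
 [ 0.68810652 -0.02627164]
 [ 0.41910094 -0.08311401]
 [ 0.39938916  0.00737119]]
```

View pics/crop0.png

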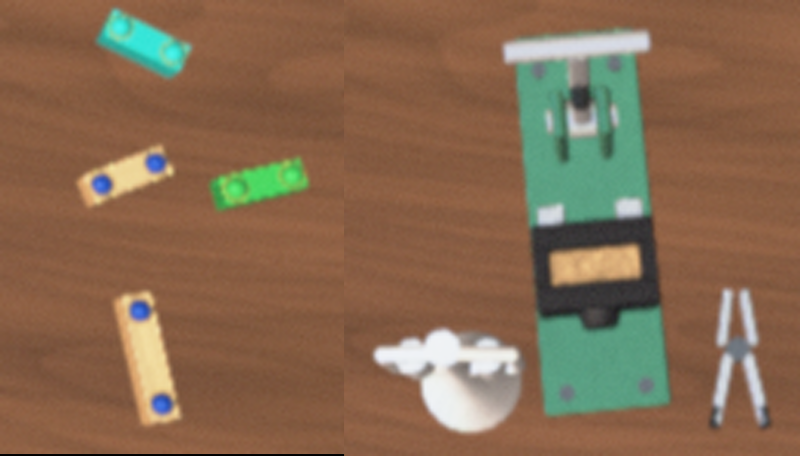

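The crop confirms it: the beads are 43 mm apart on the oak block at (440,256), against 68 mm on the one at (447,314). The green and turquoise blocks are look-alikes. Next I move above eyes_short.

Emit:
jog_arm(dr=[[0, 0, 0], [0, 0, 0], [0, 0, 0], [0, 0, 0], [0, 0, 0], [0, 0, 0], [0, 0, 0], [0, 0, 0], [0, 0, 0], [0, 0, 0]], slide=[[-0.002, -0.041, 0.003], [-0.002, -0.041, 0.003], [-0.002, -0.041, 0.003], [-0.002, -0.041, 0.003], [-0.002, -0.041, 0.003], [-0.002, -0.041, 0.003], [-0.002, -0.041, 0.003], [-0.002, -0.041, 0.003], [-0.002, -0.041, 0.003], [-0.002, -0.041, 0.003]], gripper=[0.2, 0.2, 0.2, 0.2, 0.2, 0.2, 0.2, 0.2, 0.2, 0.2])

```text
time_s: 1.15
position: [0.5833, -0.331, 0.2119]
tool_rot: [[0.384, -0.923, -0.001], [-0.923, -0.384, 0.0], [-0.001, 0.0, -1.0]]
ft_force: [-0.1, -0.6, 0.4]
grip_width: 0.0516
```

Emit:
jog_arm(dr=[[0, 0, -0.15], [0, 0, -0.15], [0, 0, -0.15], [0, 0, -0.15], [0, 0, -0.15], [0, 0, -0.15], [0, 0, -0.15], [0, 0, -0.15], [0, 0, -0.15], [0, 0, -0.15]], slide=[[0, 0, 0], [0, 0, 0], [0, 0, 0], [0, 0, 0], [0, 0, 0], [0, 0, 0], [0, 0, 0], [0, 0, 0], [0, 0, 0], [0, 0, 0]], gripper=[0.2, 0.2, 0.2, 0.2, 0.2, 0.2, 0.2, 0.2, 0.2, 0.2])

```text
time_s: 2.15
position: [0.5819, -0.332, 0.2119]
tool_rot: [[0.946, 0.323, -0.001], [0.323, -0.946, 0.001], [-0.0, -0.001, -1.0]]
ft_force: [0.1, -0.4, 0.2]
grip_width: 0.0515
```

Run:
```python
from h import *
s=observe(); print(s['time_s'],s['position'],s['tool_rot'],s['q'],s['grip_width'])
d=snap('wrist','w1.png'); print(-d['R'].T@d['t'], d['R'])
t=snap('top','t1.png')
```

```text
2.15 [ 0.58188401 -0.33202556  0.21189508] [[ 9.46317035e-01  3.23239334e-01 -6.33627731e-04]
 [ 3.23239683e-01 -9.46316965e-01  5.56484698e-04]
 [-4.19734928e-04 -7.31424577e-04 -9.99999644e-01]] [-3.98109048e+01  3.53802799e+01  5.57035758e+01  1.24846815e-03
  8.89644458e+01 -5.86698816e+01] 0.051496192066655566
[ 0.56132621 -0.26767984  0.34295364] [[ 9.46646338e-01  3.22274099e-01 -3.41303437e-04]
 [ 3.10687697e-01 -9.12330054e-01  2.66696506e-01]
 [ 8.56379950e-02 -2.52573310e-01 -9.63780502e-01]]
```

View pics/w1.png

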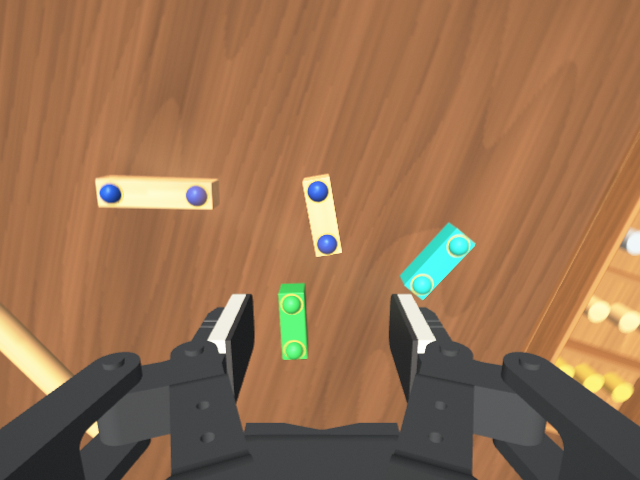

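View pics/t1.png

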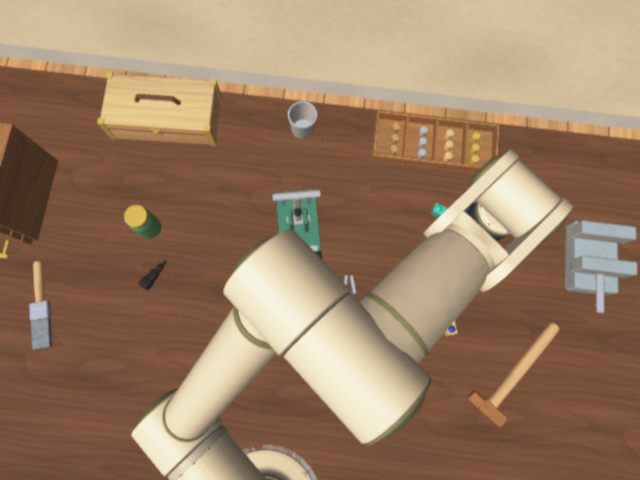

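The wrist view shows eyes_short at (322,216) with two blue beads, the green look-alike at (293,322) and the turquoise one at (438,260). I'll measure all three.

Run:
```python
from h import *
d=load('w1'); im=d['pixels']; hsv=cv2.cvtColor(im,cv2.COLOR_BGR2HSV)
m=cv2.inRange(hsv,(105,120,40),(130,255,255)); m[350:]=0; n,l,st,c=cv2.connectedComponentsWithStats(m)
B=[]
for i in range(1,n):
    if st[i,4]>60: p=plane(d,c[i],0.027)[0]; B.append(p); print('blue',c[i],st[i,4],p)
# oak top face of short
m=cv2.inRange(hsv,(15,40,190),(35,160,255)); m[:, :290]=0; m[:,350:]=0; m[:165]=0; m[265:]=0
m=cv2.morphologyEx(m,cv2.MORPH_CLOSE,np.ones((9,9)))
r=cv2.minAreaRect(cv2.findNonZero(m)); bx=cv2.boxPoints(r); P=plane(d,bx,0.024); print('short',r,P.mean(0)); 
for i in range(4): e=P[(i+1)%4]-P[i]; print(np.linalg.norm(e),np.degrees(np.arctan2(e[1],e[0])))
for nm,lo,hi in(('green',(50,120,60),(70,255,255)),('turq',(80,120,60),(95,255,255))):
    m=cv2.inRange(hsv,lo,hi); r=cv2.minAreaRect(cv2.findNonZero(m)); print(nm,plane(d,cv2.boxPoints(r),0.024)[:,:2])
```

```text
blue [317.22525597 190.88054608] 293 [ 0.57298425 -0.31190219  0.027     ]
blue [109.79347826 193.10507246] 276 [ 0.41916489 -0.36612831  0.027     ]
blue [326.55144033 243.07407407] 243 [ 0.59376319 -0.34975599  0.027     ]
short ((321.8399963378906, 215.1199951171875), (81.03511047363281, 28.263900756835938), 79.69515228271484) [ 0.58328413 -0.33045157  0.024     ]
0.02217722528914624 29.018949535780095
0.06637186342853804 -60.5290255506983
0.023401833348279184 -150.40756377701075
0.06660770472334626 118.41696179211077
green [[ 0.56656947 -0.39782721]
 [ 0.58733402 -0.38955737]
 [ 0.61276716 -0.4568529 ]
 [ 0.59085635 -0.46565386]]
turq [[ 0.66006942 -0.36017572]
 [ 0.6820532  -0.30107304]
 [ 0.70956957 -0.31235875]
 [ 0.68833935 -0.37290213]]
```

Emit:
jog_arm(dr=[[0, 0, -0.088], [0, 0, -0.088], [0, 0, 0], [0, 0, 0], [0, 0, 0], [0, 0, 0], [0, 0, 0], [0, 0, 0], [0, 0, 0], [0, 0, 0]], slide=[[0, 0, 0], [0, 0, 0], [0, 0, 0.02], [0, 0, 0.02], [0, 0, 0.02], [0, 0, 0.02], [0, 0, 0.02], [0, 0, 0.02], [0, 0, 0.02], [0, 0, 0.0]], gripper=[0.2, 0.2, 0.2, 0.2, 0.2, 0.2, 0.2, 0.2, 0.2, 0.2])

```text
time_s: 3.25
position: [0.5809, -0.3312, 0.0694]
tool_rot: [[0.88, 0.475, -0.004], [0.475, -0.88, 0.004], [-0.002, -0.005, -1.0]]
ft_force: [-0.4, -0.6, 0.2]
grip_width: 0.0512
```

Run:
```python
from h import *
s=observe(); print(s['time_s'],s['position'],s['tool_rot'])
snap('wrist','w2.png'); snap('side','s2.png')
im=load('s2')['pixels']; cv2.imwrite('pics/s2c.png',cv2.resize(im[300:450,260:430],None,fx=4,fy=4))
```

```text
3.25 [ 0.58085726 -0.33122563  0.06937795] [[ 0.87987246  0.47518965 -0.00438809]
 [ 0.4752052  -0.87986734  0.00367122]
 [-0.00211641 -0.00531545 -0.99998363]]
```

View pics/w2.png

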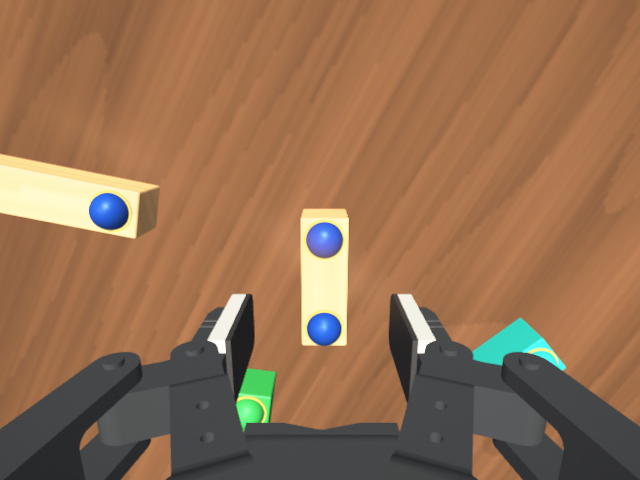

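View pics/s2c.png

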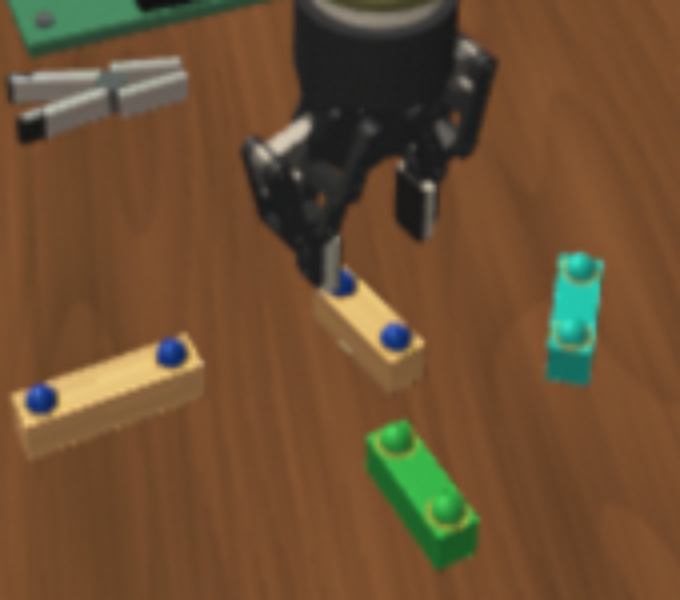

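The block sits centred and aligned between the jaws. I descend and grip its upper half.

Emit:
jog_arm(dr=[[0, 0, 0], [0, 0, 0], [0, 0, 0], [0, 0, 0], [0, 0, 0], [0, 0, 0], [0, 0, 0], [0, 0, 0], [0, 0, 0], [0, 0, 0]], slide=[[0, 0, 0.015], [0, 0, 0.015], [0, 0, 0.0145], [0, 0, 0], [0, 0, 0], [0, 0, 0], [0, 0, 0], [0, 0, 0], [0, 0, 0], [0, 0, 0]], gripper=[0.2, 0.2, 0.2, 0.2, -1, -1, -1, -1, -1, -1], force=40)

```text
time_s: 4.35
position: [0.5824, -0.3324, 0.0287]
tool_rot: [[0.878, 0.478, 0.001], [0.478, -0.878, -0.001], [0.001, 0.002, -1.0]]
ft_force: [0.2, 0.3, 5.9]
grip_width: 0.0202
```

Run:
```python
from h import *
s=observe(); print(s['time_s'],s['position'],s['tool_rot'],s['grip_width'])
snap('side','s3.png')
im=load('s3')['pixels']; cv2.imwrite('pics/s3c.png',cv2.resize(im[300:450,260:430],None,fx=4,fy=4))
```

```text
4.35 [ 0.58235101 -0.33244779  0.02872377] [[ 8.78093838e-01  4.78486524e-01  1.36317144e-03]
 [ 4.78488025e-01 -8.78093332e-01 -1.14445077e-03]
 [ 6.49387486e-04  1.65719638e-03 -9.99998416e-01]] 0.020243015030053428
```

View pics/s3c.png

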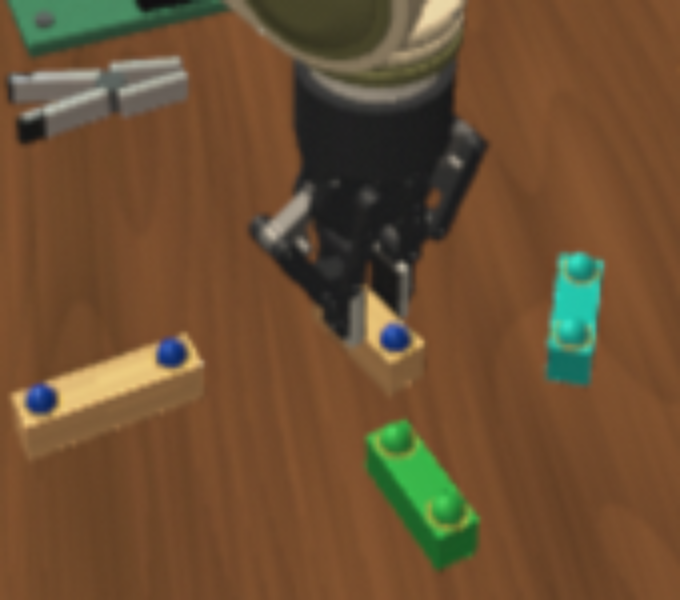

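The gripper holds it (20 mm opening) and the side view shows the pads on the block's upper half. I lift, and meanwhile fit the recess from the earlier unobstructed pictures.

Emit:
jog_arm(dr=[[0, 0, 0], [0, 0, 0], [0, 0, 0], [0, 0, 0], [0, 0, 0], [0, 0, 0], [0, 0, 0], [0, 0, 0], [0, 0, 0], [0, 0, 0]], slide=[[0, 0, -0.01], [0, 0, -0.02], [0, 0, -0.02], [0, 0, -0.02], [0, 0, -0.02], [0, 0, -0.02], [0, 0, -0.02], [0, 0, -0.02], [0, 0, 0], [0, 0, 0]], gripper=[-1, -1, -1, -1, -1, -1, -1, -1, -1, -1])

```text
time_s: 5.4
position: [0.5817, -0.3319, 0.1774]
tool_rot: [[0.878, 0.479, -0.0], [0.479, -0.878, 0.0], [-0.0, -0.001, -1.0]]
ft_force: [-0.1, 0.5, 0.1]
grip_width: 0.0205
```

Run:
```python
from h import *
s=observe(); print(s['time_s'],s['position'],s['grip_width'],s['ft_force'])
snap('wrist','w4.png')
for n in('top0','side0'):
    d=load(n); im=d['pixels']; hsv=cv2.cvtColor(im,cv2.COLOR_BGR2HSV)
    m=cv2.inRange(hsv,(8,60,120),(30,200,255))
    k=np.zeros_like(m)
    if n=='top0': k[255:282,284:322]=1
    else: k[268:296,290:318]=1
    m=m*k; r=cv2.minAreaRect(cv2.findNonZero(m)); bx=cv2.boxPoints(r)
    P=plane(d,bx,0.05); print(n,r,P.mean(0)); 
    for i in range(4): e=P[(i+1)%4]-P[i]; print(np.linalg.norm(e),np.degrees(np.arctan2(e[1],e[0])))
    if n=='side0': cv2.imwrite('pics/s0c.png',cv2.resize(im[170:320,230:390],None,fx=5,fy=4.0*1.25/1.25,interpolation=cv2.INTER_CUBIC))
    # black head
    m=cv2.inRange(hsv,(0,0,0),(180,255,60))
    k=np.zeros_like(m)
    if n=='top0': k[245:295,275:332]=1; m=m*k; r=cv2.minAreaRect(cv2.findNonZero(m)); bx=cv2.boxPoints(r); print('head',plane(d,bx,0.056)[:,:2],bx)
```

```text
5.4 [ 0.5817491  -0.33187326  0.17740616] 0.020514601285291555 [-0.10142215  0.52206068  0.10816991]
top0 ((302.3719482421875, 266.6550598144531), (11.234877586364746, 29.62784194946289), 84.5596694946289) [ 0.5100956  -0.01637048  0.05      ]
0.06719658511428322 -77.29121173784976
0.02577339490898119 -167.69397014492046
0.06684498071054133 102.67080909706105
0.025729013767538892 13.08835956378891
head [[ 0.53098262  0.03235294]
 [ 0.54835698 -0.05416788]
 [ 0.47399691 -0.06840452]
 [ 0.45702584  0.01680787]] [[282.17767 254.48734]
 [321.05078 251.71066]
 [323.42133 284.89847]
 [284.54822 287.67514]]
side0 ((307.4569091796875, 276.5446472167969), (13.756563186645508, 23.685697555541992), 70.55996704101562) [ 0.52805203 -0.0107889   0.05      ]
0.06622905225690988 23.66707631839838
0.0582591586087291 -85.609052275214
0.0633724763892415 -157.38151006868065
0.056265921290140394 96.75774794039239
```

View pics/s0c.png

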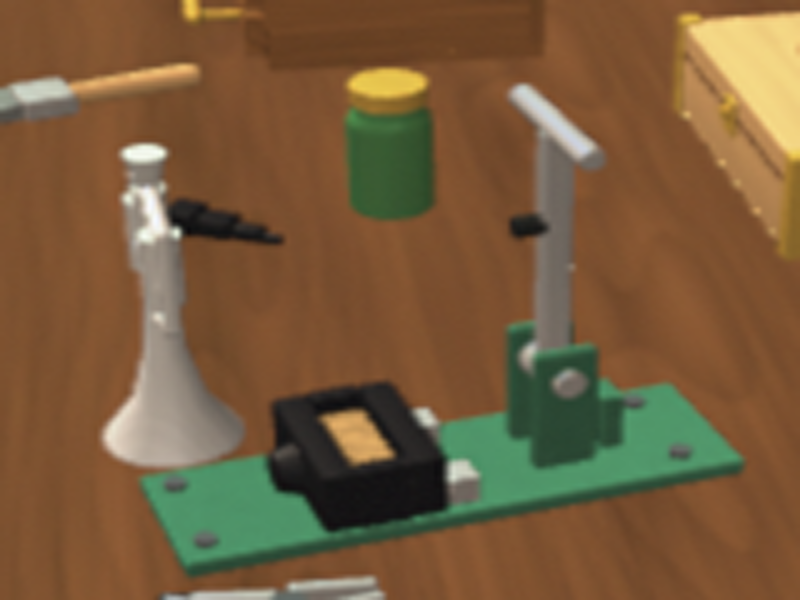

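View pics/w4.png

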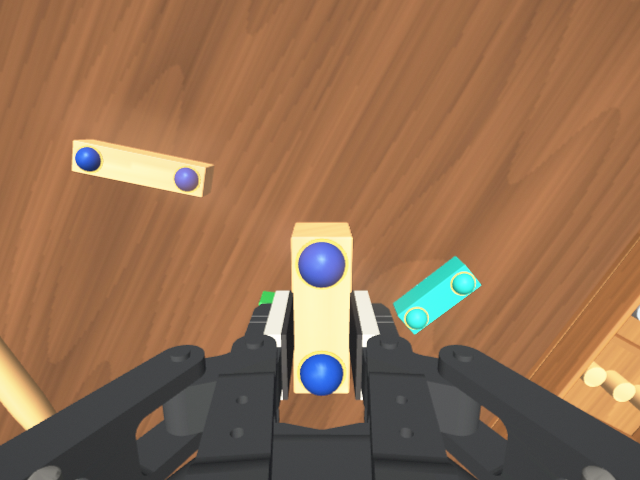

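Emit:
jog_arm(dr=[[0, 0, 0], [0, 0, 0], [0, 0, 0], [0, 0, 0], [0, 0, 0], [0, 0, 0], [0, 0, 0], [0, 0, 0], [0, 0, 0.1405], [0, 0, 0.1405]], slide=[[0.0087, -0.0306, -0.0028], [0.0087, -0.0306, -0.0028], [0.0087, -0.0306, -0.0028], [0.0087, -0.0306, -0.0028], [0.0087, -0.0306, -0.0028], [0.0087, -0.0306, -0.0028], [0.0087, -0.0306, -0.0028], [0.0087, -0.0306, -0.0028], [0, 0, 0], [0, 0, 0]], gripper=[-1, -1, -1, -1, -1, -1, -1, -1, -1, -1])

```text
time_s: 6.45
position: [0.5253, -0.0827, 0.1993]
tool_rot: [[0.977, 0.212, -0.002], [0.212, -0.977, 0.001], [-0.002, -0.001, -1.0]]
ft_force: [-0.0, 0.9, -0.6]
grip_width: 0.0206
```

Run:
```python
from h import *
s=observe(); print(s['time_s'],s['position'],s['tool_rot'])
snap('wrist','w5.png'); 
snap('side','s5.png')
```

```text
6.45 [ 0.52529656 -0.08267286  0.19925803] [[ 9.77193225e-01  2.12342814e-01 -1.98262820e-03]
 [ 2.12344651e-01 -9.77194538e-01  7.64758459e-04]
 [-1.77502248e-03 -1.16831728e-03 -9.99997742e-01]]
```

View pics/w5.png

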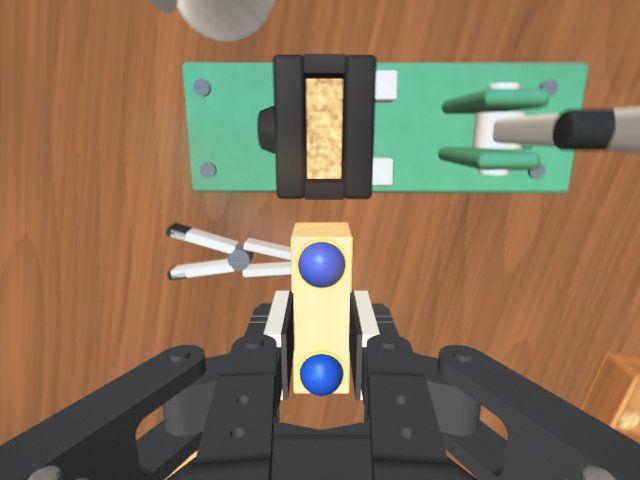

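View pics/s5.png

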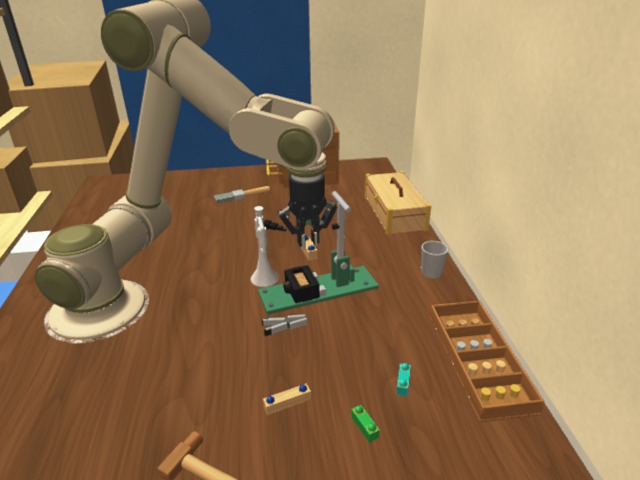

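Run:
```python
from h import *
d=load('w5'); im=d['pixels']; hsv=cv2.cvtColor(im,cv2.COLOR_BGR2HSV)
print('cam',-d['R'].T@d['t'],d['camera_matrix'][0,0])
m=cv2.inRange(hsv,(65,80,30),(90,255,255)); m[230:]=0
m=cv2.morphologyEx(m,cv2.MORPH_OPEN,np.ones((5,5)))
# base edges: fit lines to top boundary, bottom boundary, left
def ax(P):return np.degrees(np.arctan2(P[1],P[0]))
xs=list(range(200,265))+list(range(385,440))
def fit(pts,z):
    P=plane(d,pts,z)[:,:2]; vx,vy,x0,y0=cv2.fitLine(P.astype(np.float32),cv2.DIST_HUBER,0,.001,.001).ravel(); s=np.sign(vx) if abs(vx)>abs(vy) else np.sign(vy); return np.array([vx,vy])*s,np.array([x0,y0])
T=fit([(x,np.nonzero(m[:,x])[0][0]-.5) for x in xs],.012)
B=fit([(x,np.nonzero(m[:,x])[0][-1]+.5) for x in xs],.012)
L=fit([(np.nonzero(m[y])[0][0]-.5,y) for y in range(70,185)],.012)
R=fit([(np.nonzero(m[y])[0][-1]+.5,y) for y in list(range(70,80))+list(range(175,187))],.012)
for n,l in zip('TBLR',(T,B,L,R)): print(n,ax(l[0]),l[1])
th=np.radians(np.mean([ax(T[0]),ax(B[0]),ax(L[0])-90,])); px=np.array([np.cos(th),np.sin(th)]); py=np.array([-px[1],px[0]])
print('yaw',np.degrees(th),'len',(R[1]-L[1])@px,'wid',(T[1]-B[1])@py)
c_y=(T[1]+B[1])@py/2; c_x=L[1]@px+.105; c_x2=R[1]@px-.195
print('recess from base L',px*c_x+py*c_y,'R',px*c_x2+py*c_y)
# head top outline
k=cv2.inRange(hsv,(0,0,0),(180,255,75)); k[210:]=0; k[:45]=0; k[:,:250]=0;k[:,385:]=0
# cork
c=cv2.inRange(hsv,(8,40,120),(30,220,255)); c[:70]=0;c[186:]=0;c[:,:298]=0;c[:,350:]=0
r=cv2.minAreaRect(cv2.findNonZero(cv2.morphologyEx(c,cv2.MORPH_OPEN,np.ones((3,3))))); bx=cv2.boxPoints(r)
for z in(.044,.056):
    P=plane(d,bx,z); print('cork',z,P.mean(0),[np.linalg.norm(P[i+1]-P[i]) for i in(0,1)])
print(bx)
# beads in hand
b=cv2.inRange(hsv,(105,100,40),(130,255,255)); n,l,st,cc=cv2.connectedComponentsWithStats(b)
for i in range(1,n):
    if st[i,4]>200: print('bead',cc[i],st[i])
cv2.imwrite('pics/w5c.png',cv2.resize(im[45:205,250:390],None,fx=3.7,fy=3.7,interpolation=cv2.INTER_CUBIC))
```

```text
cam [ 0.51244598 -0.01626958  0.33034691] 403.4604149240173
T 11.933821 [0.49021    0.02772165]
B 11.874955 [ 0.5426546  -0.05679223]
L 102.09829 [ 0.41230783 -0.03562136]
R 102.31991 [0.70169    0.02619042]
yaw 11.969022 len 0.29590967 wid 0.093552634
recess from base L [ 0.51522547 -0.01479113] R [ 0.51122403 -0.0156394 ]
cork 0.044 [ 0.51367313 -0.01520997  0.044     ] [np.float64(0.023827478769220967), np.float64(0.06577620047469743)]
cork 0.056 [ 0.51362171 -0.01525437  0.056     ] [np.float64(0.02282893562382785), np.float64(0.06301970345920728)]
[[306.  78.]
 [342.  78.]
 [342. 178.]
 [306. 178.]]
bead [320.12734584 263.80697051] [ 299  243   44   44 1492]
bead [320.88848129 374.23110785] [ 300  354   43   42 1363]
```

View pics/w5c.png

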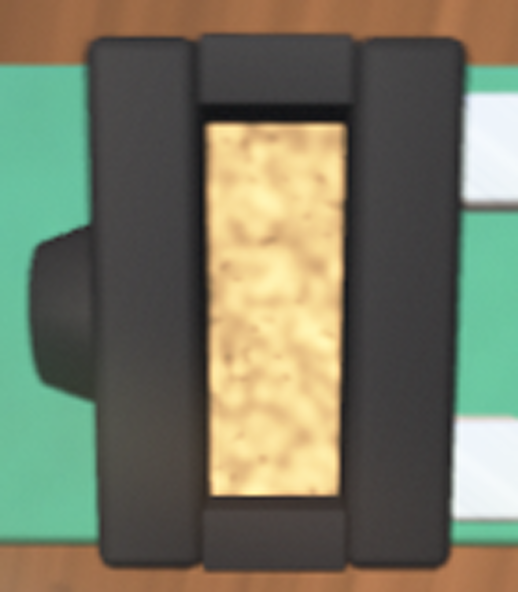

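Run:
```python
from h import *
d=load('w5'); uv=[(320.1,263.8),(320.9,374.2)]
p=np.array([0.52529656,-0.08267286,0.19925803]); Rt=np.array([[ 9.77193225e-01,2.12342814e-01,-1.98262820e-03],[2.12344651e-01,-9.77194538e-01,7.64758459e-04],[-1.77502248e-03,-1.16831728e-03,-9.99997742e-01]])
for z in np.arange(p[2]-.02,p[2]+.016,.004):
    P=plane(d,uv,z); print(round(z-p[2],4),np.linalg.norm(P[0]-P[1]),'mid tool',Rt.T@(P.mean(0)-p))
```

```text
-0.02 0.049652881556775594 mid tool [0.00095944 0.00779747 0.01998923]
-0.016 0.04833834719229722 mid tool [0.00096872 0.00579684 0.01599154]
-0.012 0.04702381282781884 mid tool [0.00097801 0.00379621 0.01199386]
-0.008 0.04570927846334045 mid tool [0.00098729 0.00179557 0.00799617]
-0.004 0.044394744098862085 mid tool [ 0.00099658 -0.00020506  0.00399848]
0.0 0.04308020973438369 mid tool [ 1.00586712e-03 -2.20568715e-03  7.91507434e-07]
0.004 0.041765675369905324 mid tool [ 0.00101515 -0.00420632 -0.0039969 ]
0.008 0.04045114100542694 mid tool [ 0.00102444 -0.00620695 -0.00799458]
0.012 0.03913660664094856 mid tool [ 0.00103373 -0.00820758 -0.01199227]
```

Emit:
jog_arm(dr=[[0, 0, 0], [0, 0, 0], [0, 0, 0], [0, 0, 0], [0, 0, 0], [0, 0, 0], [0, 0, 0], [0, 0, 0], [0, 0, 0], [0, 0, 0]], slide=[[0.0005, -0.017, 0], [0.0005, -0.017, 0], [0.0004, -0.017, 0], [0.0004, -0.017, 0], [0, 0, 0.018], [0, 0, 0.018], [0, 0, 0.018], [0, 0, 0.018], [0, 0, 0.018], [0, 0, 0.0]], gripper=[-1, -1, -1, -1, -1, -1, -1, -1, -1, -1])

```text
time_s: 7.55
position: [0.5116, -0.0157, 0.1085]
tool_rot: [[0.976, 0.218, -0.004], [0.218, -0.976, 0.001], [-0.004, -0.002, -1.0]]
ft_force: [0.4, 0.2, 0.2]
grip_width: 0.0206
```

Run:
```python
from h import *
s=observe(); print(s['time_s'],s['position'],s['tool_rot'])
snap('wrist','w6.png'); 
im=snap('side','s6.png')['pixels']
cv2.imwrite('pics/s6c.png',cv2.resize(im[170:320,230:390],None,fx=5,fy=4,interpolation=cv2.INTER_CUBIC))
```

```text
7.55 [ 0.5116335  -0.01572444  0.10850157] [[ 0.97594152  0.21799197 -0.00420226]
 [ 0.21799868 -0.97594832  0.00120483]
 [-0.00383855 -0.00209193 -0.99999044]]
```

View pics/w6.png

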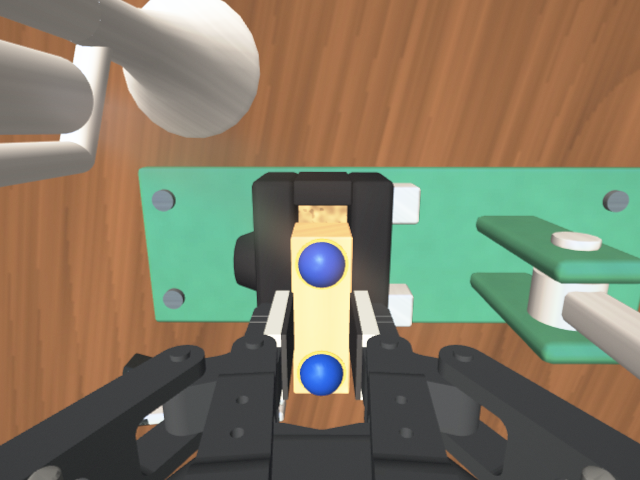

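View pics/s6c.png

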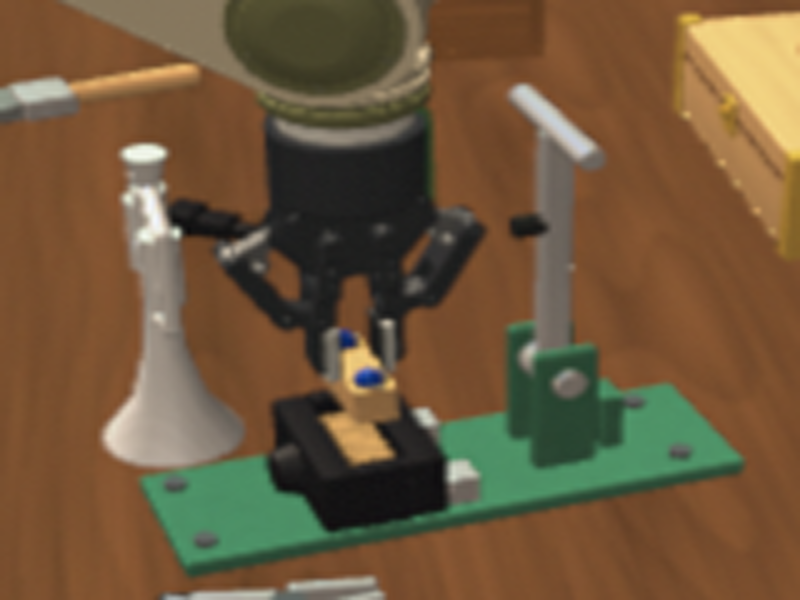

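Emit:
jog_arm(dr=[[0, 0, 0.008], [0, 0, 0], [0, 0, 0], [0, 0, 0], [0, 0, 0], [0, 0, 0], [0, 0, 0], [0, 0, 0], [0, 0, 0], [0, 0, 0]], slide=[[0.001, 0.0004, 0], [0, 0, 0.005], [0, 0, 0.005], [0, 0, 0.005], [0, 0, 0.004], [0, 0, 0.004], [0, 0, 0.003], [0, 0, 0.003], [0, 0, 0.002], [0, 0, 0]], gripper=[-1, -1, -1, -1, -1, -1, -1, -1, -1, -1])

```text
time_s: 8.65
position: [0.514, -0.0172, 0.079]
tool_rot: [[0.978, 0.208, -0.0], [0.208, -0.978, 0.0], [-0.0, -0.0, -1.0]]
ft_force: [0.2, 0.8, -1.2]
grip_width: 0.0203
```

Run:
```python
from h import *
s=observe(); print(s['time_s'],s['position'],s['tool_rot'],s['ft_force'],s['wrist_torque'])
snap('wrist','w7.png'); 
im=snap('side','s7.png')['pixels']
cv2.imwrite('pics/s7c.png',cv2.resize(im[230:320,270:360],None,fx=6.6,fy=6.6,interpolation=cv2.INTER_CUBIC))
```

```text
8.65 [ 0.51395628 -0.01722503  0.07899304] [[ 9.78035332e-01  2.08438840e-01 -3.72344315e-04]
 [ 2.08438892e-01 -9.78035386e-01  1.07613818e-04]
 [-3.41735017e-04 -1.82861153e-04 -9.99999925e-01]] [ 0.24247059  0.76471146 -1.20677681] [-0.04767783  0.06287137  0.03091379]
```

View pics/w7.png

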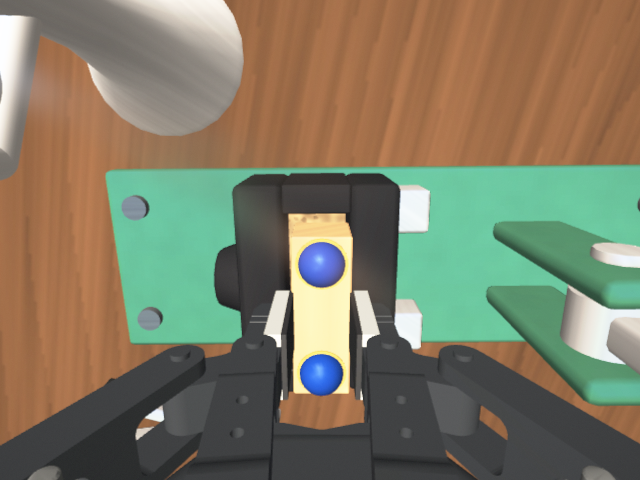

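View pics/s7c.png

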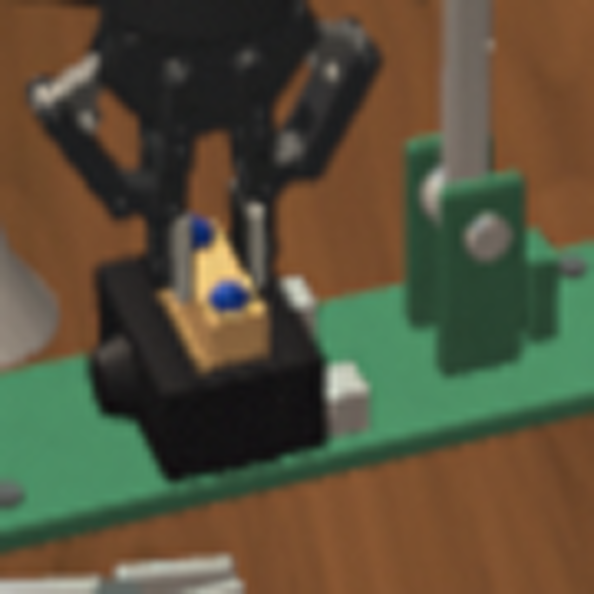

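Emit:
jog_arm(dr=[[0, 0, 0], [0, 0, 0], [0, 0, 0], [0, 0, 0], [0, 0, 0], [0, 0, 0], [0, 0, 0], [0, 0, 0], [0, 0, 0], [0, 0, 0]], slide=[[-0.0006, -0.0008, 0], [-0.0006, -0.0007, 0], [0, 0, 0], [0, 0, 0.001], [0, 0, 0.001], [0, 0, 0.001], [0, 0, 0.001], [0, 0, 0.001], [0, 0, 0.001], [0, 0, 0]], gripper=[-1, -1, -1, -1, -1, -1, -1, -1, -1, -1])

```text
time_s: 9.75
position: [0.5125, -0.016, 0.0731]
tool_rot: [[0.978, 0.208, -0.0], [0.208, -0.978, 0.0], [-0.0, -0.0, -1.0]]
ft_force: [0.3, -0.0, -0.5]
grip_width: 0.0205
```

Run:
```python
from h import *
s=observe(); print(s['time_s'],s['position'],s['tool_rot'][0],s['ft_force'],s['wrist_torque'])
im=snap('wrist','w8.png')['pixels']; cv2.imwrite('pics/w8c.png',cv2.resize(im[150:410,200:440],None,fx=2.3,fy=2.3))
im=snap('side','s8.png')['pixels']
cv2.imwrite('pics/s8c.png',cv2.resize(im[230:320,270:360],None,fx=6.6,fy=6.6,interpolation=cv2.INTER_CUBIC))
```

```text
9.75 [ 0.51249385 -0.01602024  0.07308218] [ 9.78037894e-01  2.08426980e-01 -2.68056140e-04] [ 0.31101695 -0.02287711 -0.53038682] [-0.03206951 -0.03535304 -0.03659942]
```

View pics/w8c.png

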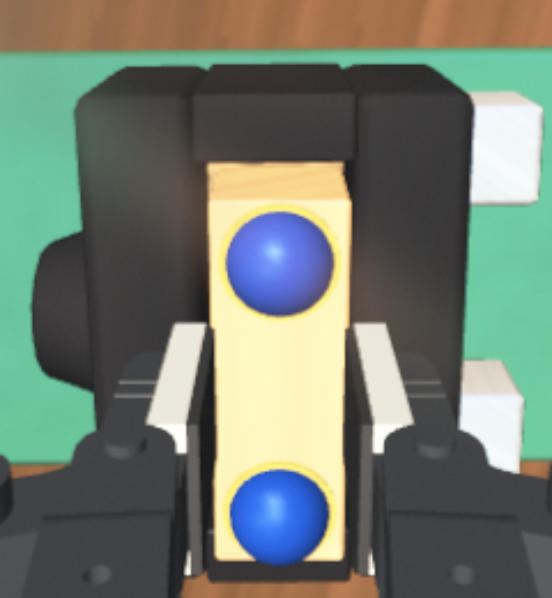

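View pics/s8c.png

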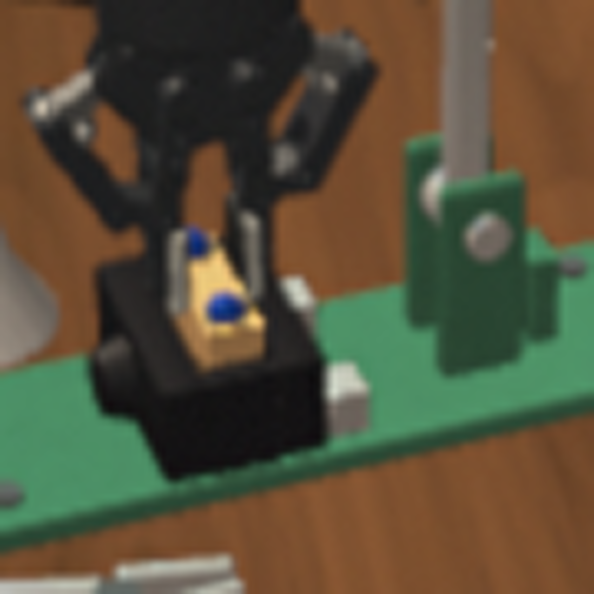

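The block is in the recess with slack on both ends. I lower the last 2 mm and release it with a small opening.

Emit:
jog_arm(dr=[[0, 0, 0], [0, 0, 0], [0, 0, 0], [0, 0, 0], [0, 0, 0], [0, 0, 0], [0, 0, 0], [0, 0, 0], [0, 0, 0], [0, 0, 0]], slide=[[0, 0, 0.001], [0, 0, 0.0008], [0, 0, 0], [0, 0, 0], [0, 0, 0], [0, 0, 0], [0, 0, 0], [0, 0, 0], [0, 0, 0], [0, 0, 0]], gripper=[-1, -1, -1, -0.1, -0.1, -0.1, -0.1, -0.1, -0.1, -0.1])

```text
time_s: 10.85
position: [0.5126, -0.016, 0.0714]
tool_rot: [[0.978, 0.208, -0.0], [0.208, -0.978, 0.0], [-0.0, -0.0, -1.0]]
ft_force: [0.1, -0.0, 0.7]
grip_width: 0.0389
```

Emit:
jog_arm(dr=[[0, 0, 0], [0, 0, 0], [0, 0, 0], [0, 0, 0], [0, 0, 0], [0, 0, 0], [0, 0, 0], [0, 0, 0], [0, 0, 0], [0, 0, 0]], slide=[[0, 0, -0.005], [0, 0, -0.01], [0, 0, -0.015], [0, 0, -0.02], [0, 0, -0.02], [0, 0, -0.02], [0, 0.02, -0.02], [0, 0.02, 0], [0, 0.02, 0], [0, 0, 0]], gripper=[-0.1, -0.1, -0.1, -0.1, -0.1, -0.1, -0.1, -0.1, -0.1, -0.1])

```text
time_s: 11.85
position: [0.5255, -0.0765, 0.1823]
tool_rot: [[0.978, 0.206, 0.001], [0.206, -0.978, -0.001], [0.001, 0.001, -1.0]]
ft_force: [0.8, -0.5, -1.3]
grip_width: 0.0383
```

Run:
```python
from h import *
s=observe(); print(s['time_s'],s['position'],s['tool_rot'],s['ft_force'],s['wrist_torque'])
im=snap('wrist','w9.png')['pixels']
im=snap('side','s9.png')['pixels']
cv2.imwrite('pics/s9c.png',cv2.resize(im[170:320,230:390],None,fx=5,fy=4,interpolation=cv2.INTER_CUBIC))
```

```text
11.85 [ 0.52549676 -0.07647333  0.18229078] [[ 9.78474191e-01  2.06364538e-01  1.39138718e-03]
 [ 2.06365873e-01 -9.78474489e-01 -8.94801497e-04]
 [ 1.17678156e-03  1.16267500e-03 -9.99998632e-01]] [ 0.78478503 -0.47227353 -1.30331229] [-0.01306542  0.0195373   0.025674  ]
```

View pics/w9.png

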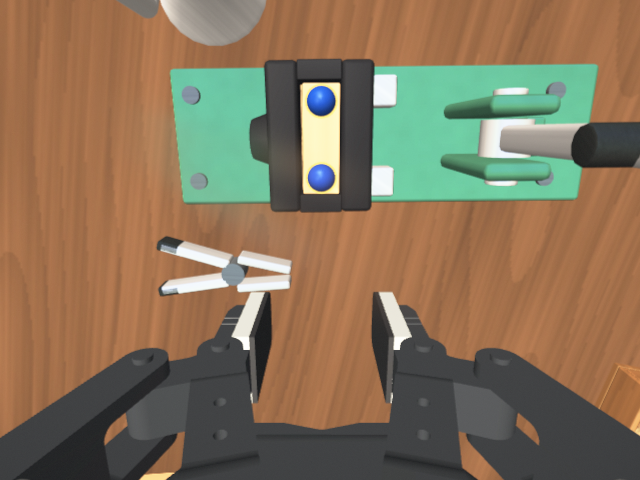

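View pics/s9c.png

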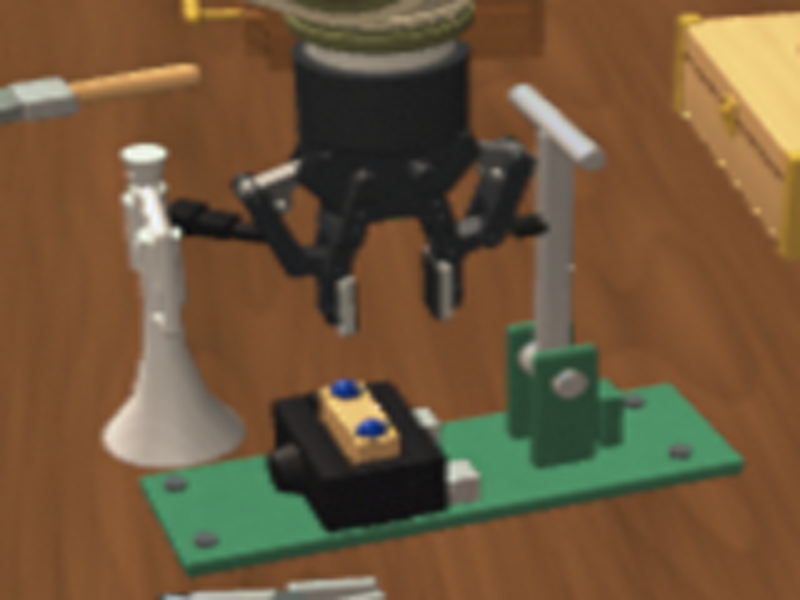

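The block is seated in the recess, beads up: about 12 mm stands proud, as it should before pressing. Next I locate the bar in two views.

Run:
```python
from h import *
px=np.array([.9782,.2075,0]);py=np.array([-.2075,.9782,0]);rec=np.array([.5130,-.0157,0])
bar=rec+.105*px+[0,0,.248]
for n in('top0','side0'):
    d=load(n); print(n,'pred ends',proj(d,bar+.046*py),proj(d,bar-.046*py))
    im=d['pixels']; hsv=cv2.cvtColor(im,cv2.COLOR_BGR2HSV)
    m=cv2.inRange(hsv,(0,0,110),(180,60,255)); k=np.zeros_like(m)
    if n=='top0':k[185:203,265:330]=1
    else:k[188:212,325:355]=1
    m=m*k; m=cv2.morphologyEx(m,cv2.MORPH_OPEN,np.ones((3,3)))
    nn,l,st,c=cv2.connectedComponentsWithStats(m); i=1+np.argmax(st[1:,4]); r=cv2.minAreaRect(cv2.findNonZero((l==i).astype(np.uint8))); print(r,cv2.boxPoints(r).tolist())
    if n=='top0': print(plane(d,r[0],.253), bar)
# trumpet outline in top0
d=load('top0'); hsv=cv2.cvtColor(d['pixels'],cv2.COLOR_BGR2HSV)
m=cv2.inRange(hsv,(0,0,120),(180,60,255));k=np.zeros_like(m);k[285:325,225:281]=1;m=m*k
p=cv2.findNonZero(m)[:,0]; print('trumpet',p.min(0),p.max(0)); 
for uv in((232,297),(277,297)):print(plane(d,uv,.15))
print('bell',plane(d,(262,307),0.0))
```

```text
top0 pred ends [[273.05881519 195.84020555]] [[320.65020996 192.08055118]]
((296.0, 195.5), (13.0, 48.0), 90.0) [[272.0, 189.0], [320.0, 189.0], [320.0, 202.0], [272.0, 202.0]]
[[0.61081478 0.00705374 0.253     ]] [0.615711  0.0060875 0.248    ]
side0 pred ends [[334.51347761 193.12113147]] [[348.74852296 209.86368378]]
((340.15045166015625, 201.74334716796875), (25.587608337402344, 7.5257673263549805), 48.8140754699707) [[328.8938293457031, 194.5928955078125], [334.5575256347656, 189.63714599609375], [351.4070739746094, 208.893798828125], [345.7433776855469, 213.84954833984375]]
trumpet [230 288] [278 321]
[[0.41329148 0.11425118 0.15      ]]
[[0.42465873 0.02368811 0.15      ]]
bell [[0.412922   0.06598262 0.        ]]
```

The predicted bar position agrees with both views to about 1 px. I go up and over the bar's free end on the clamp side, away from the trumpet.

Emit:
jog_arm(dr=[[0, 0, 0], [0, 0, 0], [0, 0, 0], [0, 0, 0], [0, 0, 0], [0, 0, 0], [0, 0, 0], [0, 0, 0], [0, 0, 0], [0, 0, 0]], slide=[[0, 0, -0.03], [0, 0, -0.03], [0, 0, -0.03], [0, 0, -0.03], [0.0174, -0.0058, 0], [0.0174, -0.0058, 0], [0.0174, -0.0058, 0], [0.0174, -0.0057, 0], [0.0173, -0.0057, 0], [0.0173, -0.0057, 0]], gripper=[-0.1, -0.1, -0.1, -0.1, -0.1, -0.1, -0.1, -0.1, -0.1, -0.1])

```text
time_s: 12.95
position: [0.6199, -0.0175, 0.3016]
tool_rot: [[0.978, 0.21, -0.0], [0.21, -0.978, 0.0], [-0.0, -0.0, -1.0]]
ft_force: [0.0, 1.1, -0.5]
grip_width: 0.0384
```

Run:
```python
from h import *
s=observe(); print(s['time_s'],s['position'],s['tool_rot'],s['ft_force'])
im=snap('wrist','w10.png')['pixels']
im=snap('side','s10.png')['pixels']
```

```text
12.95 [ 0.61993921 -0.01754289  0.3016466 ] [[ 9.77786913e-01  2.09601061e-01 -3.85225620e-04]
 [ 2.09601164e-01 -9.77786934e-01  2.50980135e-04]
 [-3.24062875e-04 -3.26148830e-04 -9.99999894e-01]] [ 0.01451466  1.08407071 -0.52881761]
```

View pics/w10.png

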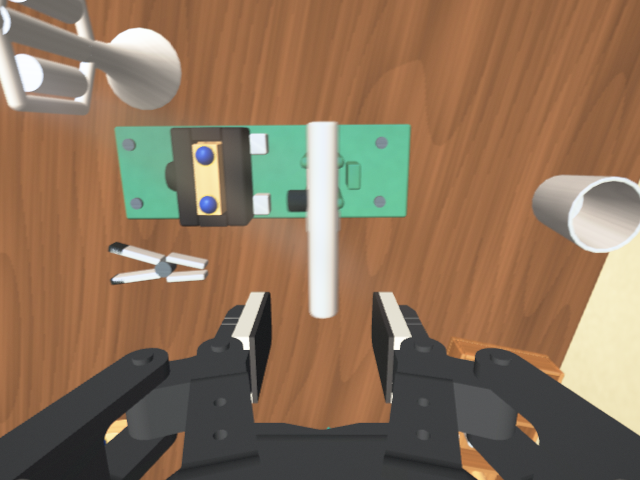

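View pics/s10.png

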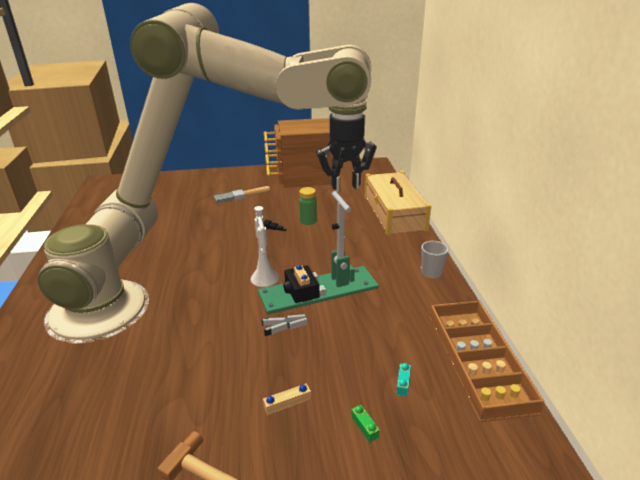

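View pics/s8.png

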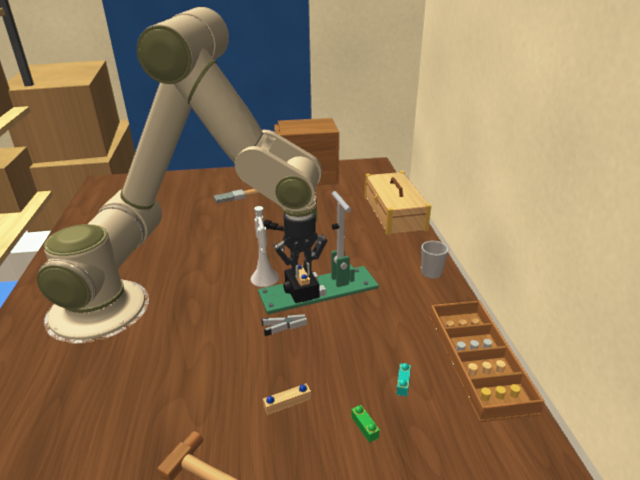

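The jaws are centred over the bar (322 vs 321 px). I descend and grip it.

Emit:
jog_arm(dr=[[0, 0, 0], [0, 0, 0], [0, 0, 0], [0, 0, 0], [0, 0, 0], [0, 0, 0], [0, 0, 0], [0, 0, 0], [0, 0, 0], [0, 0, 0]], slide=[[0, 0.003, 0.012], [0, 0, 0.015], [0, 0, 0.015], [0, 0, 0.012], [0, 0, 0.008], [0, 0, 0], [0, 0, 0], [0, 0, 0], [0, 0, 0], [0, 0, 0]], gripper=[-0.1, -0.1, -0.1, -0.1, -0.1, -0.1, -1, -1, -1, -1], force=90)

```text
time_s: 14.05
position: [0.6209, -0.0222, 0.2404]
tool_rot: [[0.978, 0.209, 0.002], [0.209, -0.978, -0.0], [0.002, 0.001, -1.0]]
ft_force: [1.6, 0.6, 4.0]
grip_width: 0.0114
```

Run:
```python
from h import *
s=observe(); print(s['time_s'],s['position'],s['grip_width'],s['tool_rot'],s['ft_force'],s['wrist_torque'])
im=snap('wrist','w11.png')['pixels']
im=snap('side','s11.png')['pixels']
cv2.imwrite('pics/s11c.png',cv2.resize(im[120:320,230:390],None,fx=4,fy=3,interpolation=cv2.INTER_CUBIC))
```

```text
14.05 [ 0.62091845 -0.02218408  0.24041084] 0.011391147143128121 [[ 9.77984029e-01  2.08664940e-01  2.48652272e-03]
 [ 2.08666706e-01 -9.77986700e-01 -4.70557041e-04]
 [ 2.33359740e-03  9.79051777e-04 -9.99996798e-01]] [1.59035581 0.60969933 3.98659556] [ 0.03304017 -0.32094252  0.08071052]
```

View pics/w11.png

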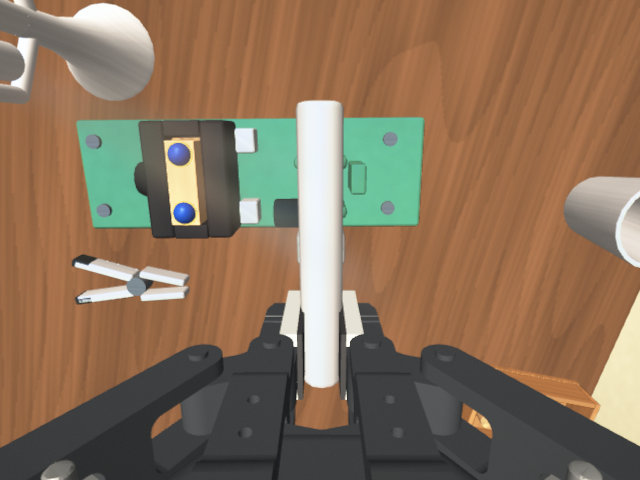

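View pics/s11c.png

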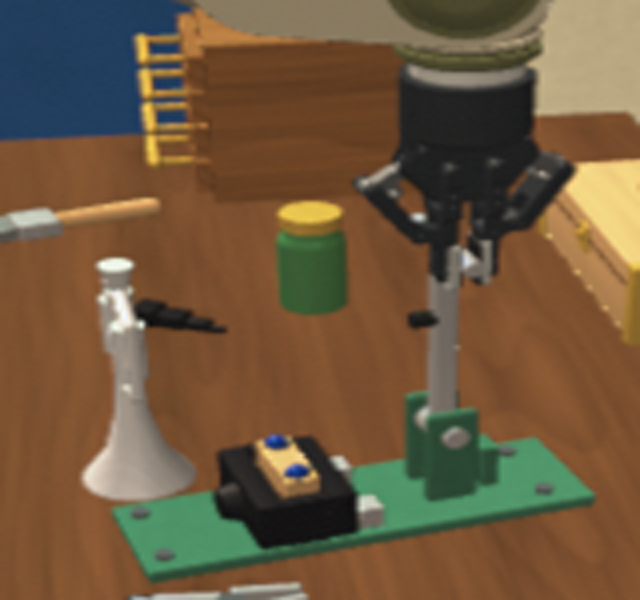

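The bar is gripped. I compute the arc increments.

Run:
```python
import numpy as np
t=np.radians(np.linspace(0,90,41)); x=-.17*np.sin(t); z=.17*(1-np.cos(t))
for k in range(4): print([[round(a,4),0,round(b,4)] for a,b in zip(np.diff(x)[10*k:10*k+10],np.diff(z)[10*k:10*k+10])])
```

```text
[[np.float64(-0.0067), 0, np.float64(0.0001)], [np.float64(-0.0067), 0, np.float64(0.0004)], [np.float64(-0.0066), 0, np.float64(0.0007)], [np.float64(-0.0066), 0, np.float64(0.0009)], [np.float64(-0.0066), 0, np.float64(0.0012)], [np.float64(-0.0065), 0, np.float64(0.0014)], [np.float64(-0.0065), 0, np.float64(0.0017)], [np.float64(-0.0064), 0, np.float64(0.0019)], [np.float64(-0.0063), 0, np.float64(0.0022)], [np.float64(-0.0062), 0, np.float64(0.0024)]]
[[np.float64(-0.0061), 0, np.float64(0.0027)], [np.float64(-0.006), 0, np.float64(0.0029)], [np.float64(-0.0059), 0, np.float64(0.0031)], [np.float64(-0.0058), 0, np.float64(0.0034)], [np.float64(-0.0056), 0, np.float64(0.0036)], [np.float64(-0.0055), 0, np.float64(0.0038)], [np.float64(-0.0053), 0, np.float64(0.004)], [np.float64(-0.0052), 0, np.float64(0.0042)], [np.float64(-0.005), 0, np.float64(0.0044)], [np.float64(-0.0048), 0, np.float64(0.0046)]]
[[np.float64(-0.0046), 0, np.float64(0.0048)], [np.float64(-0.0044), 0, np.float64(0.005)], [np.float64(-0.0042), 0, np.float64(0.0052)], [np.float64(-0.004), 0, np.float64(0.0053)], [np.float64(-0.0038), 0, np.float64(0.0055)], [np.float64(-0.0036), 0, np.float64(0.0056)], [np.float64(-0.0034), 0, np.float64(0.0058)], [np.float64(-0.0031), 0, np.float64(0.0059)], [np.float64(-0.0029), 0, np.float64(0.006)], [np.float64(-0.0027), 0, np.float64(0.0061)]]
[[np.float64(-0.0024), 0, np.float64(0.0062)], [np.float64(-0.0022), 0, np.float64(0.0063)], [np.float64(-0.0019), 0, np.float64(0.0064)], [np.float64(-0.0017), 0, np.float64(0.0065)], [np.float64(-0.0014), 0, np.float64(0.0065)], [np.float64(-0.0012), 0, np.float64(0.0066)], [np.float64(-0.0009), 0, np.float64(0.0066)], [np.float64(-0.0007), 0, np.float64(0.0066)], [np.float64(-0.0004), 0, np.float64(0.0067)], [np.float64(-0.0001), 0, np.float64(0.0067)]]
```

Emit:
jog_arm(dr=[[0, 0, 0], [0, 0, 0], [0, 0, 0], [0, 0, 0], [0, 0, 0], [0, 0, 0], [0, 0, 0], [0, 0, 0], [0, 0, 0], [0, 0, 0]], slide=[[-0.0067, 0, 0.0001], [-0.0067, 0, 0.0004], [-0.0066, 0, 0.0007], [-0.0066, 0, 0.0009], [-0.0066, 0, 0.0012], [-0.0065, 0, 0.0014], [-0.0065, 0, 0.0017], [-0.0064, 0, 0.0019], [-0.0063, 0, 0.0022], [-0.0062, 0, 0.0024]], gripper=[-1, -1, -1, -1, -1, -1, -1, -1, -1, -1])

```text
time_s: 15.15
position: [0.5576, -0.0363, 0.2282]
tool_rot: [[0.978, 0.208, 0.005], [0.208, -0.978, -0.002], [0.005, 0.003, -1.0]]
ft_force: [1.4, -2.3, 7.9]
grip_width: 0.0108
```

Run:
```python
from h import *
s=observe(); print(s['time_s'],s['position'],s['grip_width'],s['tool_rot'],s['ft_force'],s['wrist_torque'])
im=snap('side','s12.png')['pixels']
cv2.imwrite('pics/s12c.png',cv2.resize(im[120:320,230:390],None,fx=4,fy=3,interpolation=cv2.INTER_CUBIC))
```

```text
15.15 [ 0.55764002 -0.03626709  0.22820781] 0.010835109390657018 [[ 0.97802091  0.2084447   0.00509036]
 [ 0.20845596 -0.97803012 -0.00178583]
 [ 0.00460628  0.0028077  -0.99998545]] [ 1.36201747 -2.32617412  7.85053979] [-0.2717621  -0.47686572  0.10775846]
```

View pics/s12c.png

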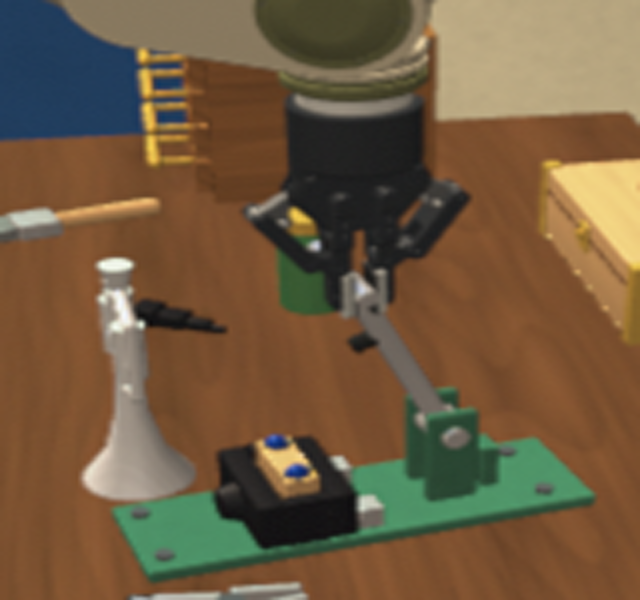

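The lever follows in the grip. I continue.

Emit:
jog_arm(dr=[[0, 0, 0], [0, 0, 0], [0, 0, 0], [0, 0, 0], [0, 0, 0], [0, 0, 0], [0, 0, 0], [0, 0, 0], [0, 0, 0], [0, 0, 0]], slide=[[-0.0061, 0, 0.0027], [-0.006, 0, 0.0029], [-0.0059, 0, 0.0031], [-0.0058, 0, 0.0034], [-0.0056, 0, 0.0036], [-0.0055, 0, 0.0038], [-0.0053, 0, 0.004], [-0.0052, 0, 0.0042], [-0.005, 0, 0.0044], [-0.0048, 0, 0.0046]], gripper=[-1, -1, -1, -1, -1, -1, -1, -1, -1, -1])

```text
time_s: 16.2
position: [0.5043, -0.0482, 0.1917]
tool_rot: [[0.978, 0.208, 0.007], [0.208, -0.978, -0.002], [0.006, 0.004, -1.0]]
ft_force: [2.4, -1.4, 12.8]
grip_width: 0.011
```

Emit:
jog_arm(dr=[[0, 0, 0], [0, 0, 0], [0, 0, 0], [0, 0, 0], [0, 0, 0], [0, 0, 0], [0, 0, 0], [0, 0, 0], [0, 0, 0], [0, 0, 0]], slide=[[-0.0046, 0, 0.0048], [-0.0044, 0, 0.005], [-0.0042, 0, 0.0052], [-0.004, 0, 0.0053], [-0.0038, 0, 0.0055], [-0.0036, 0, 0.0056], [-0.0034, 0, 0.0058], [-0.0031, 0, 0.0059], [-0.0029, 0, 0.006], [0, 0, 0]], gripper=[-1, -1, -1, -1, -1, -1, -1, -1, -1, -1])

```text
time_s: 17.2
position: [0.471, -0.0554, 0.141]
tool_rot: [[0.978, 0.208, 0.004], [0.208, -0.978, -0.002], [0.004, 0.003, -1.0]]
ft_force: [9.3, -3.2, -3.0]
grip_width: 0.0111
```

Run:
```python
from h import *
s=observe(); print(s['time_s'],s['position'],s['grip_width'],s['tool_rot'],s['ft_force'],s['wrist_torque'])
im=snap('side','s13.png')['pixels']
cv2.imwrite('pics/s13c.png',cv2.resize(im[120:320,230:390],None,fx=4,fy=3,interpolation=cv2.INTER_CUBIC))
snap('wrist','w13.png')
```

```text
17.2 [ 0.47100746 -0.05541952  0.14097398] 0.011137217122570825 [[ 0.97805035  0.20832556  0.0042389 ]
 [ 0.20833624 -0.97805467 -0.00225159]
 [ 0.00367681  0.00308529 -0.99998848]] [ 9.30388397 -3.22704478 -3.00662259] [-0.66804703 -0.81917274  0.18162037]
```

View pics/s13c.png

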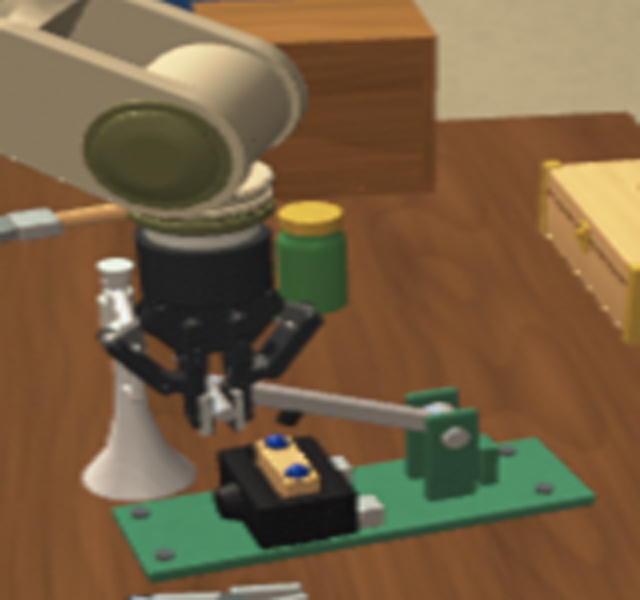

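View pics/w13.png

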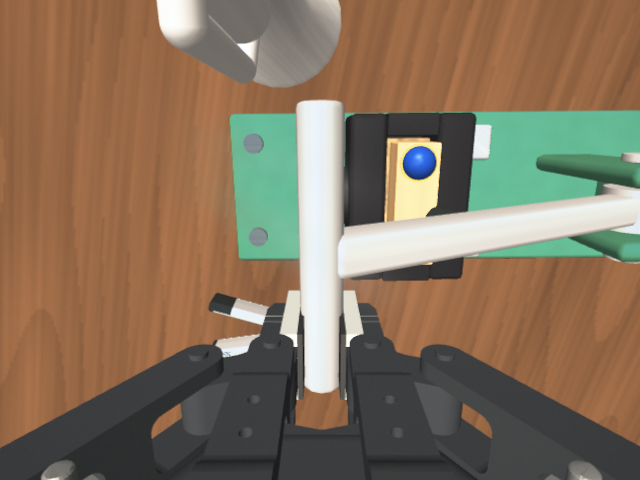

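Emit:
jog_arm(dr=[[0, 0, 0], [0, 0, 0], [0, 0, 0], [0, 0, 0], [0, 0, 0], [0, 0, 0], [0, 0, 0], [0, 0, 0], [0, 0, 0], [0, 0, 0]], slide=[[-0.0027, 0, 0.0061], [-0.0024, 0, 0.0062], [-0.0022, 0, 0.0063], [-0.0019, 0, 0.0064], [-0.0017, 0, 0.0065], [-0.0014, 0, 0.0065], [-0.0012, 0, 0.0066], [-0.0009, 0, 0.0066], [-0.0007, 0, 0.0066], [0, 0, 0]], gripper=[-1, -1, -1, -1, -1, -1, -1, -1, -1, -1])

```text
time_s: 18.3
position: [0.456, -0.0588, 0.0838]
tool_rot: [[0.978, 0.208, 0.004], [0.208, -0.978, -0.003], [0.003, 0.004, -1.0]]
ft_force: [-1.4, -5.5, 11.3]
grip_width: 0.0113
```

Emit:
jog_arm(dr=[[0, 0, 0], [0, 0, 0], [0, 0, 0], [0, 0, 0], [0, 0, 0], [0, 0, 0], [0, 0, 0], [0, 0, 0], [0, 0, 0], [0, 0, 0]], slide=[[-0.0002, 0, 0.003], [-0.0002, 0, 0.003], [-0.0001, 0, 0.003], [0, 0, 0.003], [0, 0, 0.002], [0, 0, 0], [0, 0, 0], [0, 0, 0], [0, 0, 0], [0, 0, 0]], gripper=[-1, -1, -1, -1, -1, -1, -1, -1, -1, -1])

```text
time_s: 19.3
position: [0.4549, -0.0589, 0.0696]
tool_rot: [[0.978, 0.209, 0.002], [0.209, -0.978, -0.003], [0.001, 0.003, -1.0]]
ft_force: [0.8, -7.8, 5.0]
grip_width: 0.0112
```

Run:
```python
from h import *
s=observe(); print(s['time_s'],s['position'],s['grip_width'],s['tool_rot'],s['ft_force'],s['wrist_torque'])
im=snap('side','s14.png')['pixels']
cv2.imwrite('pics/s14c.png',cv2.resize(im[120:320,230:390],None,fx=4,fy=3,interpolation=cv2.INTER_CUBIC))
snap('wrist','w14.png')
```

```text
19.3 [ 0.454942   -0.05888316  0.06956755] 0.011202136862500949 [[ 0.97787935  0.20916228  0.00176523]
 [ 0.2091666  -0.97787608 -0.0027779 ]
 [ 0.00114514  0.00308568 -0.99999458]] [ 0.79159714 -7.78462207  5.03444466] [-1.01714852  0.04909137  0.2469719 ]
```

View pics/s14c.png

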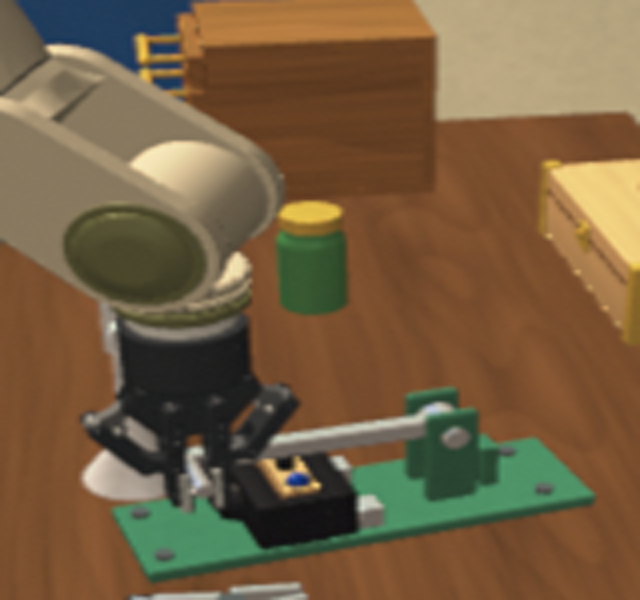

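View pics/w14.png

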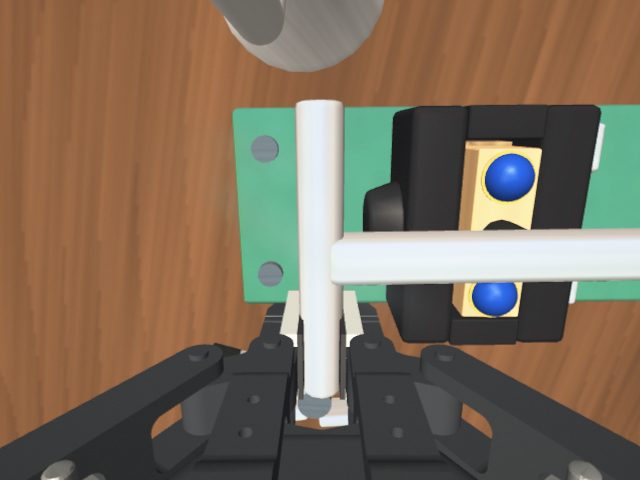

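Run:
```python
from h import *
a=load('s14')['pixels'][225:310,265:365]; b=load('s9')['pixels'][225:310,265:365]
cv2.imwrite('pics/z14.png',np.hstack([cv2.resize(x,None,fx=4,fy=4,interpolation=cv2.INTER_CUBIC) for x in(b,a)]))
d=load('s14'); px=np.array([.9782,.2075,0]);py=np.array([-.2075,.9782,0]);rec=np.array([.5130,-.0157,0])
for z in(.078,.083,.088): print(z,proj(d,rec-.065*px-.046*py+[0,0,z]),proj(d,rec-.0*px-.007*py+[0,0,z+.008]))
w=load('w14'); 
for z in (.056,.062,.068): print(z,proj(w,rec-.011*px+.032*py+[0,0,z]),proj(w,rec-.013*px+.0*py+[0,0,z]), proj(w,rec+.022*py+[0,0,z]))
```

```text
0.078 [[281.1963519  284.86865565]] [[302.18847296 267.80388571]]
0.083 [[281.08313624 283.17890607]] [[302.12427013 266.13991946]]
0.088 [[280.96941726 281.48164455]] [[302.05979243 264.46882894]]
0.056 [[474.68951679 146.85184481]] [[460.33606202 235.60068332]] [[502.70535497 175.75425168]]
0.062 [[481.28347692 147.62053166]] [[465.95520603 239.89391383]] [[510.3448702 177.7207731]]
0.068 [[488.46733776 148.45798582]] [[472.04548511 244.54710869]] [[518.65373046 179.85959359]]
```

View pics/z14.png

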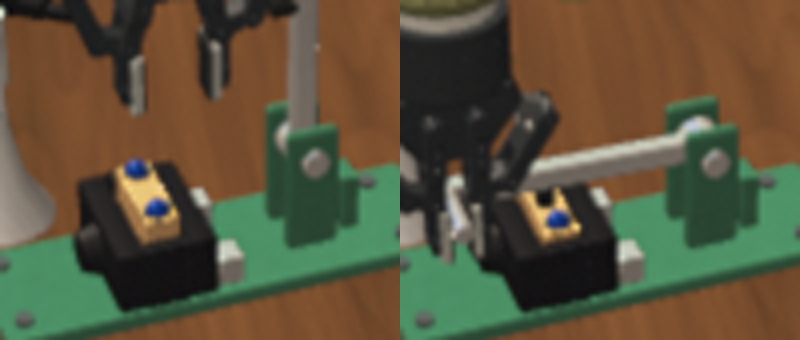

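The block still seems to stand a few mm proud, and the force is low (5 N). I press further.

Emit:
jog_arm(dr=[[0, 0, 0], [0, 0, 0], [0, 0, 0], [0, 0, 0], [0, 0, 0], [0, 0, 0], [0, 0, 0], [0, 0, 0], [0, 0, 0], [0, 0, 0]], slide=[[0, 0, 0.002], [0, 0, 0.002], [0, 0, 0.001], [0, 0, 0.001], [0, 0, 0], [0, 0, 0], [0, 0, 0], [0, 0, 0], [0, 0, 0], [0, 0, 0]], gripper=[-1, -1, -1, -1, -1, -1, -1, -1, -1, -1])

```text
time_s: 20.4
position: [0.455, -0.0589, 0.0648]
tool_rot: [[0.978, 0.209, 0.003], [0.209, -0.978, -0.003], [0.002, 0.004, -1.0]]
ft_force: [-4.8, -6.2, 23.0]
grip_width: 0.0112
```

Run:
```python
from h import *
s=observe(); print(s['time_s'],s['position'],s['grip_width'],s['ft_force'],s['wrist_torque'])
a=snap('side','s15.png')['pixels'][225:310,265:365]; b=load('s14')['pixels'][225:310,265:365]
w=snap('wrist','w15.png')['pixels']; w0=load('w14')['pixels']
A=np.hstack([cv2.resize(x,None,fx=4,fy=3.4,interpolation=cv2.INTER_CUBIC) for x in(b,a)])
B=np.hstack([cv2.resize(x[90:350,350:620],(400,300)) for x in(w0,w)])
cv2.imwrite('pics/z15.png',np.vstack([A,B]))
```

```text
20.4 [ 0.45501228 -0.05893888  0.06479908] 0.011243680031271325 [-4.75053542 -6.20561187 23.02146178] [-0.93069404  0.71822045  0.2742269 ]
```

View pics/z15.png

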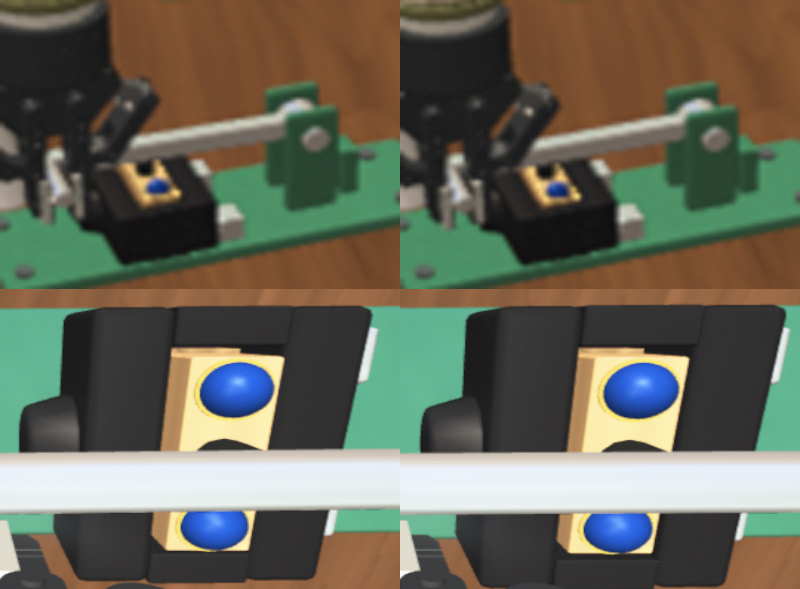

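It is still moving down at 23 N, so I press further while watching the force.

Emit:
jog_arm(dr=[[0, 0, 0], [0, 0, 0], [0, 0, 0], [0, 0, 0], [0, 0, 0], [0, 0, 0], [0, 0, 0], [0, 0, 0], [0, 0, 0], [0, 0, 0]], slide=[[0, 0, 0.001], [0, 0, 0.001], [0, 0, 0.001], [0, 0, 0.001], [0, 0, 0.001], [0, 0, 0], [0, 0, 0], [0, 0, 0], [0, 0, 0], [0, 0, 0]], gripper=[-1, -1, -1, -1, -1, -1, -1, -1, -1, -1])

```text
time_s: 21.5
position: [0.4552, -0.059, 0.0636]
tool_rot: [[0.978, 0.21, 0.006], [0.21, -0.978, -0.005], [0.005, 0.006, -1.0]]
ft_force: [-20.9, -2.5, 76.2]
grip_width: 0.011
```

Run:
```python
from h import *
s=observe(); print(s['time_s'],s['position'],s['grip_width'],s['ft_force'],s['wrist_torque'])
a=snap('side','s16.png')['pixels'][225:310,265:365]; b=load('s15')['pixels'][225:310,265:365]
w=snap('wrist','w16.png')['pixels']; w0=load('w15')['pixels']
A=np.hstack([cv2.resize(x,None,fx=4,fy=3.4,interpolation=cv2.INTER_CUBIC) for x in(b,a)])
B=np.hstack([cv2.resize(x[90:350,350:620],(400,300)) for x in(w0,w)])
cv2.imwrite('pics/z16.png',np.vstack([A,B]))
```

```text
21.5 [ 0.45515904 -0.05898315  0.0635501 ] 0.010970757997903155 [-20.86444629  -2.52639739  76.20628233] [-0.28831414  3.05388522  0.20765374]
```

View pics/z16.png

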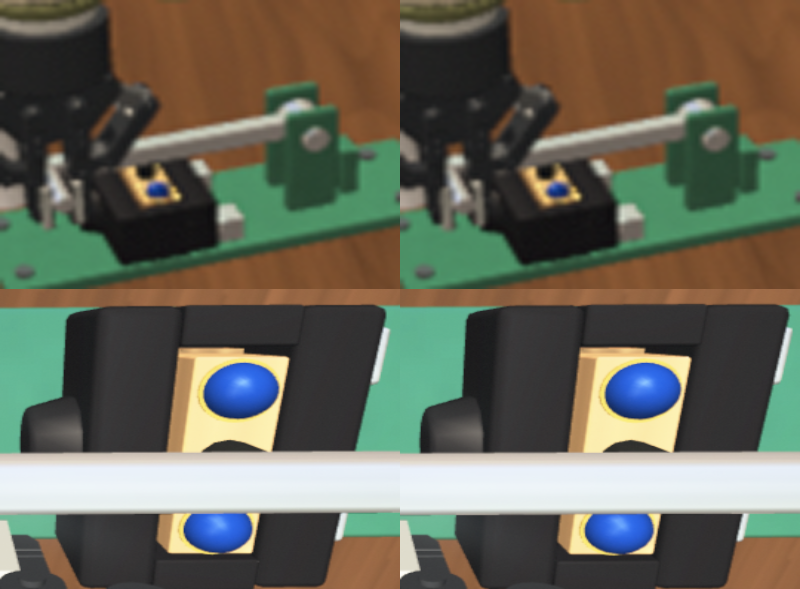

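The force jumped to 76 N with hardly any motion, so the lever is on its stop. I ease off the command a little, hold, and check the lever level and flushness.

Emit:
jog_arm(dr=[[0, 0, 0], [0, 0, 0], [0, 0, 0], [0, 0, 0], [0, 0, 0], [0, 0, 0], [0, 0, 0], [0, 0, 0], [0, 0, 0], [0, 0, 0]], slide=[[0, 0, -0.001], [0, 0, -0.001], [0, 0, -0.0005], [0, 0, 0], [0, 0, 0], [0, 0, 0], [0, 0, 0], [0, 0, 0], [0, 0, 0], [0, 0, 0]], gripper=[-1, -1, -1, -1, -1, -1, -1, -1, -1, -1])

```text
time_s: 22.6
position: [0.4551, -0.059, 0.0642]
tool_rot: [[0.978, 0.21, 0.005], [0.21, -0.978, -0.004], [0.004, 0.005, -1.0]]
ft_force: [-13.8, -4.2, 49.7]
grip_width: 0.0113
```

Run:
```python
from h import *
s=observe(); print(s['time_s'],s['position'],s['grip_width'],s['ft_force'],s['wrist_torque'])
p=s['position'];R=s['tool_rot']
d=snap('side','s17.png'); w=snap('wrist','w17.png')
px=np.array([.9782,.2075,0]);py=np.array([-.2075,.9782,0]);rec=np.array([.5130,-.0157,0])
def bar(im,rows):
    g=cv2.cvtColor(im,cv2.COLOR_BGR2HSV); out=[]
    for y in rows:
        m=(g[y,:,1]<70)&(g[y,:,2]>140); m[:270]=0;m[380:]=0; x=np.nonzero(m)[0]; out.append((x[0],x[-1]))
    return out
for n in('w11','w17'):
    im=load(n)['pixels']; print(n,bar(im,(150,180,210)))
# bar top far end row (col 320)
    g=cv2.cvtColor(im,cv2.COLOR_BGR2HSV); print([int(np.nonzero((g[60:200,c,1]<70)&(g[60:200,c,2]>140))[0][0])+60 for c in(312,320,328)])
hs=cv2.cvtColor(w['pixels'],cv2.COLOR_BGR2HSV); b=cv2.inRange(hs,(105,100,40),(130,255,255)); n,l,st,cc=cv2.connectedComponentsWithStats(b)
for i in range(1,n):
    if st[i,4]>100: print('bead',cc[i],st[i])
for z in(.056,.06,.064):print(z,'beads',proj(w,rec+.022*py+[0,0,z]),proj(w,rec-.022*py+[0,0,z]),'head -x far corner',proj(w,rec-.033*px+.046*py+[0,0,.056]),'mouth -x+y',proj(w,rec-.013*px+.0345*py+[0,0,.056]),'mouth +x+y',proj(w,rec+.013*px+.0345*py+[0,0,.056]))
cv2.imwrite('pics/w17c.png',cv2.resize(w['pixels'][95:355,370:620],None,fx=2.3,fy=2.3,interpolation=cv2.INTER_CUBIC))
```

```text
22.6 [ 0.45508471 -0.05895839  0.06418929] 0.011256486681716553 [-13.83582811  -4.23396606  49.73143282] [-0.55426834  1.8706116   0.14750251]
w11 [(np.int64(297), np.int64(341)), (np.int64(297), np.int64(341)), (np.int64(298), np.int64(340))]
[100, 100, 100]
w17 [(np.int64(270), np.int64(341)), (np.int64(296), np.int64(341)), (np.int64(297), np.int64(341))]
[60, 61, 99]
bead [512.71474019 177.75662778] [ 488  154   50   48 1886]
bead [497.12074303 299.87074303] [ 475  285   45   34 1292]
0.056 beads [[509.22844672 177.28878762]] [[494.08697182 296.16878277]] head -x far corner [[417.6514471  103.17836199]] mouth -x+y [[475.17883462 139.61768702]] mouth +x+y [[552.83514709 139.70615168]]
0.06 beads [[514.65596982 178.69986131]] [[498.67203869 300.59013858]] head -x far corner [[417.6514471  103.17836199]] mouth -x+y [[475.17883462 139.61768702]] mouth +x+y [[552.83514709 139.70615168]]
0.064 beads [[520.40352775 180.1941392 ]] [[503.50473387 305.25028106]] head -x far corner [[417.6514471  103.17836199]] mouth -x+y [[475.17883462 139.61768702]] mouth +x+y [[552.83514709 139.70615168]]
```

View pics/w17c.png

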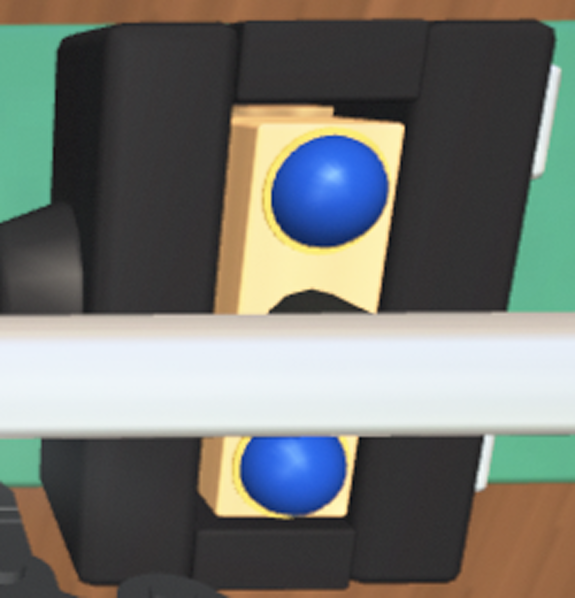

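Run:
```python
from h import *
d=load('s17'); im=d['pixels'].copy()
px=np.array([.9782,.2075,0]);py=np.array([-.2075,.9782,0]);rec=np.array([.5130,-.0157,0])
big=cv2.resize(im,None,fx=8,fy=8,interpolation=cv2.INTER_CUBIC)
for ang,c in((0,(0,0,255)),(4,(255,0,0))):
    a=np.radians(ang)
    for off in(-.008,.008):
        P=[rec+.105*px-.007*py+[0,0,.078]+r*(-np.cos(a)*px+[0,0,np.sin(a)])+off*(np.sin(a)*px+[0,0,np.cos(a)]) for r in(.03,.1)]
        q=(proj(d,np.array(P))*8+4).astype(int); cv2.line(big,tuple(map(int,q[0])),tuple(map(int,q[1])),c,1)
    cv2.imwrite('pics/z17.png',big[8*235:8*305,8*270:8*365])
```

```text
(no output)
```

View pics/z17.png

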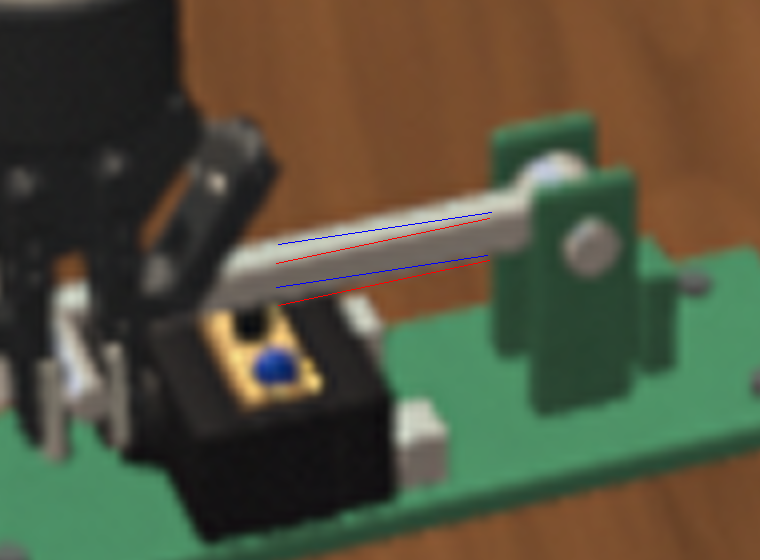

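The lever arm's edges run parallel to the level (red) lines, so it lies level on its stop, and the block top looks flush. It has been held for over a second. Now I ease it back along the reverse arc.

Run:
```python
import numpy as np
t=np.radians(np.linspace(90,0,61)); x=-.17*np.sin(t); z=.17*(1-np.cos(t))
for k in range(6): print([[round(float(a),4),0,round(float(b),4)] for a,b in zip(np.diff(x)[10*k:10*k+10],np.diff(z)[10*k:10*k+10])])
```

```text
[[0.0001, 0, -0.0045], [0.0002, 0, -0.0044], [0.0003, 0, -0.0044], [0.0004, 0, -0.0044], [0.0005, 0, -0.0044], [0.0006, 0, -0.0044], [0.0008, 0, -0.0044], [0.0009, 0, -0.0044], [0.001, 0, -0.0043], [0.0011, 0, -0.0043]]
[[0.0012, 0, -0.0043], [0.0013, 0, -0.0043], [0.0014, 0, -0.0042], [0.0015, 0, -0.0042], [0.0016, 0, -0.0041], [0.0018, 0, -0.0041], [0.0019, 0, -0.004], [0.002, 0, -0.004], [0.0021, 0, -0.0039], [0.0022, 0, -0.0039]]
[[0.0023, 0, -0.0038], [0.0024, 0, -0.0038], [0.0025, 0, -0.0037], [0.0026, 0, -0.0036], [0.0027, 0, -0.0036], [0.0028, 0, -0.0035], [0.0028, 0, -0.0034], [0.0029, 0, -0.0033], [0.003, 0, -0.0033], [0.0031, 0, -0.0032]]
[[0.0032, 0, -0.0031], [0.0033, 0, -0.003], [0.0033, 0, -0.0029], [0.0034, 0, -0.0028], [0.0035, 0, -0.0028], [0.0036, 0, -0.0027], [0.0036, 0, -0.0026], [0.0037, 0, -0.0025], [0.0038, 0, -0.0024], [0.0038, 0, -0.0023]]
[[0.0039, 0, -0.0022], [0.0039, 0, -0.0021], [0.004, 0, -0.002], [0.004, 0, -0.0019], [0.0041, 0, -0.0018], [0.0041, 0, -0.0016], [0.0042, 0, -0.0015], [0.0042, 0, -0.0014], [0.0043, 0, -0.0013], [0.0043, 0, -0.0012]]
[[0.0043, 0, -0.0011], [0.0043, 0, -0.001], [0.0044, 0, -0.0009], [0.0044, 0, -0.0008], [0.0044, 0, -0.0006], [0.0044, 0, -0.0005], [0.0044, 0, -0.0004], [0.0044, 0, -0.0003], [0.0044, 0, -0.0002], [0.0045, 0, -0.0001]]
```

Emit:
jog_arm(dr=[[0, 0, 0], [0, 0, 0], [0, 0, 0], [0, 0, 0], [0, 0, 0], [0, 0, 0], [0, 0, 0], [0, 0, 0], [0, 0, 0], [0, 0, 0]], slide=[[0.0001, 0, -0.0035], [0.0002, 0, -0.0044], [0.0003, 0, -0.0044], [0.0004, 0, -0.0044], [0.0005, 0, -0.0044], [0.0006, 0, -0.0044], [0.0008, 0, -0.0044], [0.0009, 0, -0.0044], [0.001, 0, -0.0043], [0.0011, 0, -0.0043]], gripper=[-1, -1, -1, -1, -1, -1, -1, -1, -1, -1])

```text
time_s: 23.7
position: [0.459, -0.0581, 0.1038]
tool_rot: [[0.978, 0.209, -0.003], [0.209, -0.978, -0.004], [-0.003, 0.003, -1.0]]
ft_force: [-8.3, -12.7, 7.0]
grip_width: 0.0112
```

Run:
```python
from h import *
s=observe(); print(s['time_s'],s['position'],s['grip_width'],s['ft_force'],s['wrist_torque'])
im=snap('side','s18.png')['pixels']
cv2.imwrite('pics/s18c.png',cv2.resize(im[120:320,230:390],None,fx=4,fy=3,interpolation=cv2.INTER_CUBIC))
```

```text
23.7 [ 0.45900681 -0.05805766  0.10383055] 0.011170596916930207 [ -8.28870368 -12.70950075   6.9518243 ] [-1.96146685  1.36105805  0.09225315]
```

View pics/s18c.png

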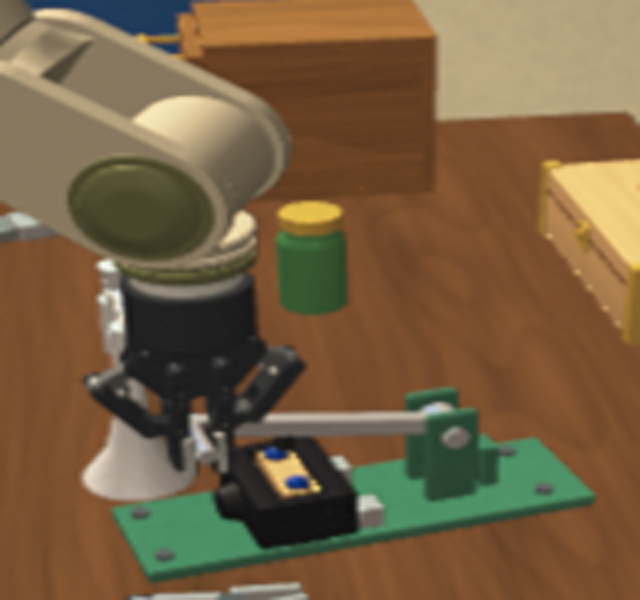

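Emit:
jog_arm(dr=[[0, 0, 0], [0, 0, 0], [0, 0, 0], [0, 0, 0], [0, 0, 0], [0, 0, 0], [0, 0, 0], [0, 0, 0], [0, 0, 0], [0, 0, 0]], slide=[[0.0012, 0, -0.0043], [0.0013, 0, -0.0043], [0.0014, 0, -0.0042], [0.0015, 0, -0.0042], [0.0016, 0, -0.0041], [0.0018, 0, -0.0041], [0.0019, 0, -0.004], [0.002, 0, -0.004], [0.0021, 0, -0.0039], [0.0022, 0, -0.0039]], gripper=[-1, -1, -1, -1, -1, -1, -1, -1, -1, -1])

```text
time_s: 24.75
position: [0.4727, -0.0548, 0.1443]
tool_rot: [[0.978, 0.21, -0.011], [0.21, -0.978, -0.005], [-0.012, 0.002, -1.0]]
ft_force: [-21.5, -16.6, 11.6]
grip_width: 0.0109
```

Emit:
jog_arm(dr=[[0, 0, 0], [0, 0, 0], [0, 0, 0], [0, 0, 0], [0, 0, 0], [0, 0, 0], [0, 0, 0], [0, 0, 0], [0, 0, 0], [0, 0, 0]], slide=[[0.0023, 0, -0.0038], [0.0024, 0, -0.0038], [0.0025, 0, -0.0037], [0.0026, 0, -0.0036], [0.0027, 0, -0.0036], [0.0028, 0, -0.0035], [0.0028, 0, -0.0034], [0.0029, 0, -0.0033], [0.003, 0, -0.0033], [0.0031, 0, -0.0032]], gripper=[-1, -1, -1, -1, -1, -1, -1, -1, -1, -1])

```text
time_s: 25.75
position: [0.4966, -0.0496, 0.1815]
tool_rot: [[0.978, 0.209, -0.016], [0.209, -0.978, -0.007], [-0.017, 0.003, -1.0]]
ft_force: [-42.7, -17.2, 38.6]
grip_width: 0.0114
```

Emit:
jog_arm(dr=[[0, 0, 0], [0, 0, 0], [0, 0, 0], [0, 0, 0], [0, 0, 0], [0, 0, 0], [0, 0, 0], [0, 0, 0], [0, 0, 0], [0, 0, 0]], slide=[[0.0032, 0, -0.0031], [0.0033, 0, -0.003], [0.0033, 0, -0.0029], [0.0034, 0, -0.0028], [0.0035, 0, -0.0028], [0.0036, 0, -0.0027], [0.0036, 0, -0.0026], [0.0037, 0, -0.0025], [0.0038, 0, -0.0024], [0.0038, 0, -0.0023]], gripper=[-1, -1, -1, -1, -1, -1, -1, -1, -1, -1])

```text
time_s: 26.75
position: [0.5372, -0.041, 0.212]
tool_rot: [[0.978, 0.208, 0.005], [0.208, -0.978, -0.004], [0.004, 0.005, -1.0]]
ft_force: [-16.3, -1.7, 39.0]
grip_width: 0.0111
```

Emit:
jog_arm(dr=[[0, 0, 0], [0, 0, 0], [0, 0, 0], [0, 0, 0], [0, 0, 0], [0, 0, 0], [0, 0, 0], [0, 0, 0], [0, 0, 0], [0, 0, 0]], slide=[[0.0039, 0, -0.0022], [0.0039, 0, -0.0021], [0.004, 0, -0.002], [0.004, 0, -0.0019], [0.0041, 0, -0.0018], [0.0041, 0, -0.0016], [0.0042, 0, -0.0015], [0.0042, 0, -0.0014], [0.0043, 0, -0.0013], [0.0043, 0, -0.0012]], gripper=[-1, -1, -1, -1, -1, -1, -1, -1, -1, -1])

```text
time_s: 27.75
position: [0.5792, -0.0318, 0.2285]
tool_rot: [[0.978, 0.209, 0.009], [0.209, -0.978, -0.003], [0.008, 0.005, -1.0]]
ft_force: [-3.9, 0.1, 26.9]
grip_width: 0.0107
```

Run:
```python
from h import *
s=observe(); print(s['time_s'],s['position'],s['grip_width'],s['tool_rot'],s['ft_force'],s['wrist_torque'])
im=snap('side','s19.png')['pixels']
cv2.imwrite('pics/s19c.png',cv2.resize(im[120:320,230:390],None,fx=4,fy=3,interpolation=cv2.INTER_CUBIC))
```

```text
27.75 [ 0.57915571 -0.03180872  0.22845207] 0.010673610565757346 [[ 0.97794151  0.20869511  0.00876144]
 [ 0.20872717 -0.97796958 -0.00290965]
 [ 0.00796119  0.00467422 -0.99995738]] [-3.89918312  0.07781637 26.94188586] [-0.09318278  0.56572494  0.24381573]
```

View pics/s19c.png

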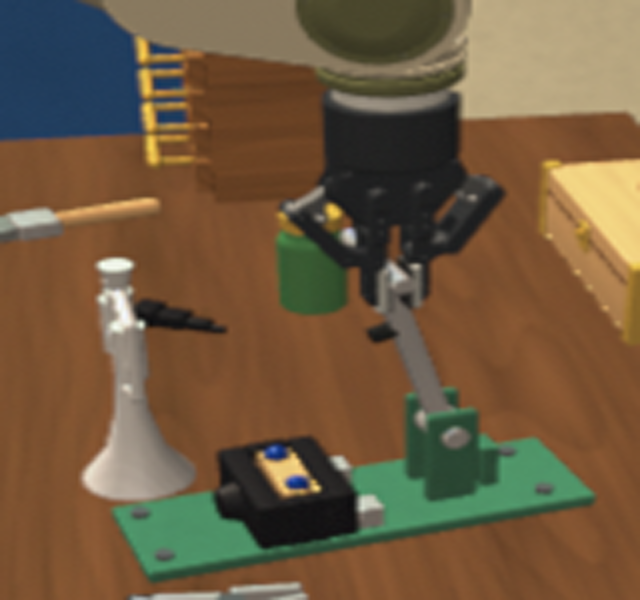

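Emit:
jog_arm(dr=[[0, 0, 0], [0, 0, 0], [0, 0, 0], [0, 0, 0], [0, 0, 0], [0, 0, 0], [0, 0, 0], [0, 0, 0], [0, 0, 0], [0, 0, 0]], slide=[[0.0043, 0, -0.0013], [0.0043, 0, -0.0012], [0.0044, 0, -0.0011], [0.0044, 0, -0.001], [0.0044, 0, -0.0008], [0.004, 0, -0.0006], [0.004, 0, -0.0005], [0.0035, 0, -0.0003], [0.003, 0, -0.0002], [0.002, 0, -0.0001]], gripper=[-1, -1, -1, -1, -1, -1, -1, -1, -1, -1])

```text
time_s: 28.8
position: [0.6162, -0.0233, 0.2327]
tool_rot: [[0.978, 0.208, 0.005], [0.208, -0.978, -0.001], [0.004, 0.002, -1.0]]
ft_force: [1.6, 1.2, 9.7]
grip_width: 0.0111
```

Emit:
jog_arm(dr=[[0, 0, 0], [0, 0, 0], [0, 0, 0], [0, 0, 0], [0, 0, 0], [0, 0, 0], [0, 0, 0], [0, 0, 0], [0, 0, 0], [0, 0, 0]], slide=[[0.002, 0, 0], [0.0015, 0, 0], [0.001, 0, 0], [0.001, 0, 0], [0, 0, 0], [0, 0, 0], [0, 0, 0], [0, 0, 0], [0, 0, 0], [0, 0, 0]], gripper=[-1, -1, -1, -1, -1, -1, -1, -1, -1, -1])

```text
time_s: 29.8
position: [0.621, -0.0222, 0.2327]
tool_rot: [[0.978, 0.208, 0.003], [0.208, -0.978, -0.001], [0.003, 0.001, -1.0]]
ft_force: [0.1, 0.2, 10.3]
grip_width: 0.0112
```

Run:
```python
from h import *
s=observe(); print(s['time_s'],s['position'],s['grip_width'],s['tool_rot'],s['ft_force'],s['wrist_torque'])
im=snap('side','s20.png')['pixels']
cv2.imwrite('pics/s20c.png',np.hstack([cv2.resize(x[120:320,280:390],None,fx=3.6,fy=3,interpolation=cv2.INTER_CUBIC) for x in(load('s11')['pixels'],im)]))
```

```text
29.8 [ 0.62095225 -0.02219664  0.23270047] 0.011222873623301656 [[ 9.78048725e-01  2.08349545e-01  3.34035189e-03]
 [ 2.08353171e-01 -9.78053351e-01 -7.73141022e-04]
 [ 3.10595878e-03  1.45214250e-03 -9.99994122e-01]] [ 0.07238601  0.22564903 10.26117097] [ 0.05720934  0.19217217 -0.04847827]
```

View pics/s20c.png

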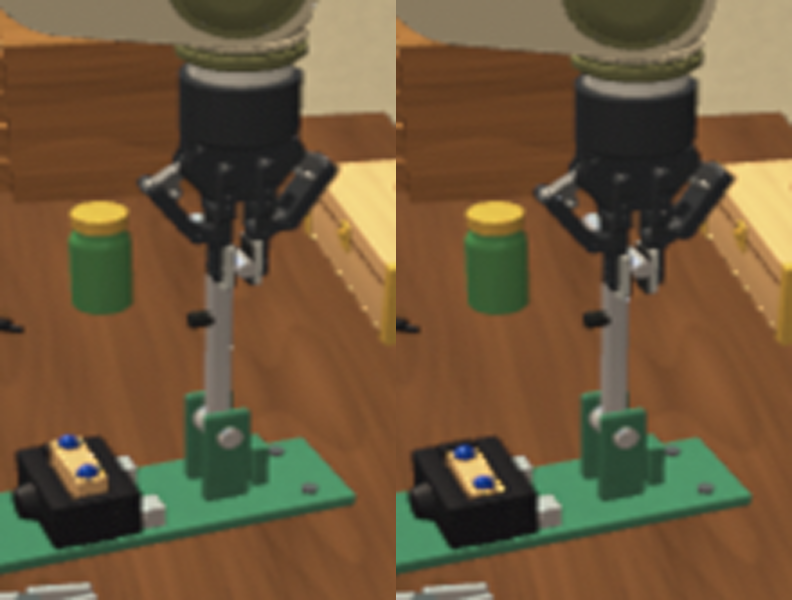

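The TCP is back at its starting x, the lever is upright and the block is visibly flush. I nudge 1.5 mm toward the rest stop, then release.

Emit:
jog_arm(dr=[[0, 0, 0], [0, 0, 0], [0, 0, 0], [0, 0, 0], [0, 0, 0], [0, 0, 0], [0, 0, 0], [0, 0, 0], [0, 0, 0], [0, 0, 0]], slide=[[0.0008, 0, 0], [0.0007, 0, 0], [0, 0, 0], [0, 0, 0], [0, 0, 0], [0, 0, 0], [0, 0, 0], [0, 0, 0], [0, 0, 0], [0, 0, 0]], gripper=[-1, -1, -1, -1, -1, -1, -1, -1, -1, -1], force=40)

```text
time_s: 30.85
position: [0.6214, -0.0221, 0.2327]
tool_rot: [[0.978, 0.208, 0.0], [0.208, -0.978, -0.001], [0.0, 0.001, -1.0]]
ft_force: [-6.6, 0.1, 13.3]
grip_width: 0.0111
```

Emit:
jog_arm(dr=[[0, 0, 0], [0, 0, 0], [0, 0, 0], [0, 0, 0], [0, 0, 0], [0, 0, 0], [0, 0, 0], [0, 0, 0], [0, 0, 0], [0, 0, 0]], slide=[[0, 0, 0], [0, 0, 0], [0, 0, 0], [0, 0, 0], [0, 0, 0], [0, 0, 0], [0, 0, 0], [0, 0, 0], [0, 0, 0], [0, 0, 0]], gripper=[-0.6, -0.5, -0.4, -0.3, -0.2, -0.1, -0.1, -0.1, -0.1, -0.1])

```text
time_s: 31.85
position: [0.622, -0.0219, 0.2307]
tool_rot: [[0.978, 0.208, 0.0], [0.208, -0.978, -0.0], [0.0, 0.0, -1.0]]
ft_force: [1.2, 0.5, -0.4]
grip_width: 0.0383
```

Run:
```python
from h import *
s=observe(); print(s['time_s'],s['position'],s['grip_width'],s['ft_force'],s['wrist_torque'])
im=snap('wrist','w21.png')['pixels']
```

```text
31.85 [ 0.62197887 -0.02186871  0.23071908] 0.03828081803352299 [ 1.2378141   0.50857402 -0.38111785] [-0.04137413  0.01084544 -0.00755477]
```

View pics/w21.png

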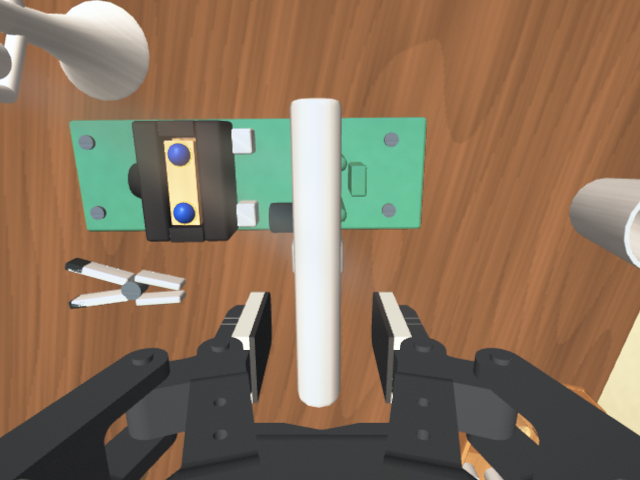

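The stop pushed back (-6.6 N) and the lever stands at rest with the jaws clear of it. I retract straight up, then aside for a final look.

Emit:
jog_arm(dr=[[0, 0, 0], [0, 0, 0], [0, 0, 0], [0, 0, 0], [0, 0, 0], [0, 0, 0], [0, 0, 0], [0, 0, 0], [0, 0, 0], [0, 0, 0]], slide=[[-0.001, 0, -0.01], [0, 0, -0.02], [0, 0, -0.02], [0, 0, -0.02], [-0.02, 0.01, -0.01], [-0.03, 0.01, 0], [-0.03, 0.01, 0], [-0.02, 0.01, 0], [0, 0.01, 0], [0, 0, 0]], gripper=[-0.1, -0.1, -0.1, -0.1, -0.1, -0.1, -0.1, -0.1, -0.1, -0.1])

```text
time_s: 32.9
position: [0.534, -0.0928, 0.3114]
tool_rot: [[0.978, 0.207, 0.001], [0.207, -0.978, -0.0], [0.001, 0.001, -1.0]]
ft_force: [-0.4, -0.1, 0.1]
grip_width: 0.0383
```

Emit:
jog_arm(dr=[[0, 0, 0], [0, 0, 0], [0, 0, 0], [0, 0, 0], [0, 0, 0], [0, 0, 0], [0, 0, 0], [0, 0, 0], [0, 0, 0], [0, 0, 0]], slide=[[0, 0, 0.025], [0, 0, 0.025], [0, 0, 0.025], [0, 0, 0.025], [0, 0, 0.02], [0, 0, 0], [0, 0, 0], [0, 0, 0], [0, 0, 0], [0, 0, 0]], gripper=[-0.1, -0.1, -0.1, -0.1, -0.1, -0.1, -0.1, -0.1, -0.1, -0.1])

```text
time_s: 33.9
position: [0.5339, -0.0918, 0.1914]
tool_rot: [[0.978, 0.208, 0.001], [0.208, -0.978, -0.0], [0.001, 0.001, -1.0]]
ft_force: [-0.6, -0.3, -0.3]
grip_width: 0.0383
```

Run:
```python
from h import *
s=observe(); print(s['time_s'],s['position'],s['ft_force'])
im=snap('wrist','w22.png')['pixels']; im2=snap('side','s22.png')['pixels']
w=load('w22'); hs=cv2.cvtColor(im,cv2.COLOR_BGR2HSV); b=cv2.inRange(hs,(105,100,40),(130,255,255)); n,l,st,cc=cv2.connectedComponentsWithStats(b)
c=[cc[i] for i in range(1,n) if st[i,4]>100]; print(c)
for z in(.050,.056,.062,.068): P=plane(w,c,z); print(z,np.linalg.norm(P[0]-P[1]),P.mean(0))
A=cv2.resize(im[30:250,200:420],(390,390),interpolation=cv2.INTER_CUBIC); B=cv2.resize(im2[230:310,270:350],(390,390),interpolation=cv2.INTER_CUBIC)
cv2.imwrite('pics/z22.png',np.hstack([A,B]))
```

```text
33.9 [ 0.53390094 -0.09184947  0.19144582] [-0.61917724 -0.30152064 -0.33073243]
[array([312.67907801,  74.12056738]), array([313.0556701 , 147.56082474])]
0.05 0.04494247216455505 [ 0.51360566 -0.01519521  0.05      ]
0.056 0.04395265070045053 [ 0.51376563 -0.01541561  0.056     ]
0.062 0.042962829236346034 [ 0.5139256  -0.01563601  0.062     ]
0.068 0.04197300777224151 [ 0.51408557 -0.01585641  0.068     ]
```

View pics/z22.png

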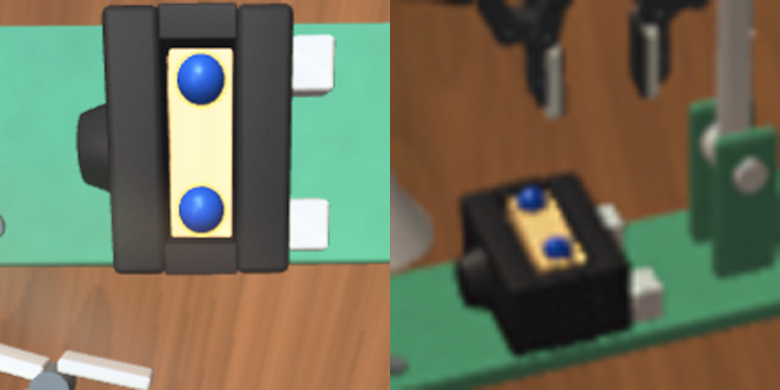

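View pics/s22.png

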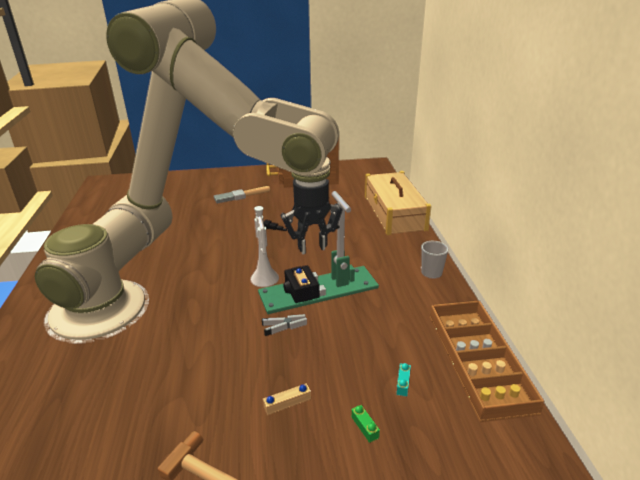

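Spacing the beads at 44 mm puts the block top at 56 mm, which is flush. Last check: compare the lever, trumpet and clamp with the first picture, then hand in.

Run:
```python
from h import *
a,b=load('side0')['pixels'].astype(int),load('s22')['pixels'].astype(int)
D=np.abs(a-b).max(2)>60
for n,(y0,y1,x0,x1) in dict(trumpet=(200,290,245,278),clamp=(308,340,255,310),lever=(215,290,333,352),bar=(188,215,328,355),long=(375,415,255,315),greens=(355,445,345,415),jar=(185,225,295,320)).items(): print(n,int(D[y0:y1,x0:x1].sum()))
print(env.close_job())
```

```text
trumpet 0
clamp 0
lever 54
bar 72
long 0
greens 211
jar 590
the job is handed in; nothing more can be done
None
```

The job is handed in after about 34 s: the shorter eye pair sits pressed flush in the crow head's recess, beads up. I pulled the lever to its stop, held it for over a second, then eased it back over about 6 s with the bar gripped throughout. I let go only at rest.

**Last checks**
- **Flushness:** the bead spacing in the wrist picture puts the block's top at 56 mm, level with the head.
- **Lever:** the rest stop pushed back with 6.6 N before I let go. The side picture shows it upright.
- **Bystanders:** the trumpet, clamp and longer eye pair showed no change from the first side picture.

**Not clean**
- **Forces:** the wrist force rose briefly to about 76 N at the lower stop and I eased it to about 50 N. Readings reached about 43 N sideways and 39 N upward on the way back. All of this went through the gripping fingers, and I saw no contact on the arm or gripper body.
- **Slip:** the bar slid about 5 to 7 mm in the jaws while being pressed, but stayed gripped.
- **Comparison noise:** the picture comparison did change in three places. At the jar and the lever/bar I put it down to the gripper standing in view. Around the green and turquoise look-alikes, that patch also takes in where the short pair first lay. I judged this by eye and did not measure the jar or look-alikes separately.

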